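# Make up two shoe repair kits

### The arm

A 6-joint arm with a two-finger parallel gripper is mounted at the origin on the work surface. World frame = base frame: x ahead of the robot, y to its left, z up, the work surface at z = 0. Lengths are in m, angles in degrees, forces in N, time in s.
With the tool pointing down it reaches from about 0.35 to 0.8 m from the base axis. Payload 7.3 kg.
Tool frame: the origin (TCP) lies where the fingers leave the gripper's body, on its centre line; the fingertips stand env.tcp_to_tips ahead of it and the grasp point (between the pads) lies 54 mm ahead of it (env.tcp_to_tips is the distance from the TCP to the fingertips, in m); z points along the fingers, y is the direction in which the jaws open and shut (so a half turn about z gives the same grasp; the last joint's range is limited). The gripper opens to 85 mm and grips with 20 to 120 N. Pads are 22 mm wide; open, the fingers measure 114 mm over their backs; the gripper's body (76 mm by 85 mm) begins 54 mm behind the grasp point. The pads swing forward as they close: fully open they stand 13 mm farther back than shut.
Start: joints at [-84.97, 19.595, 87.324, -0, 73.075, -8.365], TCP at [0.122, -0.511, 0.304] pointing down, gripper open.
Joint ranges: [-145.02, 145.02], [-44.19, 115.74], [2.07, 154.8], [-57.11, 237.11], [16.16, 152.29], [-177.93, 177.93]. Speed limits (degrees/s): [147.25, 147.25, 180, 180, 180, 180].

### API

Orientations are given as a 3x3 rotation matrix whose columns are the frame's x, y, z axes.
In Python, from workcell import env gives the robot as it stands.
- The arm moves only by the tool arm_command, never from a script. Its argument "series" is a list of rows, each a list of 7 numbers: the closure in counts, from 0 (fully open) to 255 (shut), then the shift along the tool's x, y, z in cm, then the turn, a rotation vector about the tool's x, y, z in rad. A call has exactly 8 rows; each row is the pose to reach, as a shift and turn from the pose commanded when the call began, along the tool's axes at that moment; what a row does not reach only later rows make up. A row lasts 1/8 s, in which the tool goes at most 62.5 mm and 10.7 degrees, less where a joint would pass 70% of its speed; a pose out of reach is approached as far as the arm can. A call with a gripper value outside its range is refused whole. The fingers move at their own pace and stop on an object; the grip force is fixed at half the most. Time passes only in rows, so rows that repeat a pose let the fingers close, or fill a call up. It gives the time, the measured TCP pose, the force and the opening at its end, in the units of the state.
- env.observe(): the state, without advancing time (a new reading comes with each control period).
- env.snapshot(name): name is "scene" or "top" or "wrist"; returns the picture (384x512x3 uint8, blue, green, red); there is no depth.
- env.camera_info(name): a dict with "camera_matrix" (3x3 intrinsics, pixels), "k1" (the pictures are not rectified: a ray, as slopes to the right and down, at radius r is drawn at 1 + k1 r^2 times it, then the intrinsics apply), "world_from_camera" (4x4, takes a point from camera to world coordinates). Camera axes: x right, y down, z forward; pixel columns grow to the right and rows downward; lengths in m; the calibration is good to about 2 mm. A picture is of the moment at which its call begins: read the wrist's pose just before it. camera_info takes no time and is no camera call; for the wrist camera it gives the pose at the moment of the call.
- env.hand_in(): hands the job in, once; it reports no verdict.
Trained networks look in the newest picture that a camera, given by its name, has taken for a name from the list of things; names that differ only in an ending like _2 or _b are one class to them, and where a whole thing is asked for, a point or a joint stands for the part that bears it (a point fixed in the world has none). Each returns a list of dicts, best first, with "p" (0 to 1); they miss things now and then, are a little off and sometimes report something else, mostly with a low value. They report only what shows in the picture. A call takes as long as a camera call.
- env.cut_out(target, camera): "mask" (384x512 bool, what is visible of it).
- env.tip_of(target, camera): "location" ([x, y, z] in m, in the coordinates of the camera as it stood for that picture, good to about 4 mm: a listed point, or the origin of a listed thing).
The state is a dict: "time_s": time; "joints": joint angles; "qd": joint speeds; "joint_torque": joint torques, N m; "ee_pos": TCP position; "ee_rot": TCP orientation; "contact_force": force on the tool from outside, world axes, zero at the start; "moment": the same for the moment, N m; "width": finger opening in m.
Only numpy, scipy, OpenCV 4.12 (cv2) and the standard library are available. Lean on these libraries where they do the work, as an engineer would, in place of code of your own. Each camera call takes 0.05 s, during which the arm holds its last target.

### The job

Make up the two repair kits: in the three-bay tray put the broad low heel block in the bay by the brass knob, the oblong nail tin in the middle bay and the wooden burnisher in the bay farthest from the knob; in the two-bay tray put the slim tall heel block in the bay by the brass knob and the round polish tin in the other bay. Everything stands upright, flat on the floor of its bay, and the glue bottle, the tack cup and the brass die stay standing where they are.

Things in the scene. Friction and masses are not known exactly. Their poses are not given: they have to be found in the camera images.
- tray3: long shallow grey-painted kit tray with three bays in a row, 254 x 126 mm. Origin: centre of its underside; x runs along its length, z up. Walls and dividers are 5 mm thick and rise 12 mm above the bench, the floor is 5 mm thick; each bay is 78 mm (x) by 116 mm (y) inside. A small brass knob (a ball 18 mm across) stands out 21 mm from the middle of its -x end. It is fixed to the bench. Bay centres at x = -83 mm (by the knob), 0 (middle) and +83 mm (far from the knob).
- tray2: shorter shallow grey-painted kit tray with two bays, 171 x 126 mm. Origin: centre of its underside; x runs along its length, z up. Walls and dividers are 5 mm thick and rise 12 mm above the bench, the floor is 5 mm thick; each bay is 78 mm (x) by 116 mm (y) inside. A small brass knob (a ball 18 mm across) stands out 21 mm from the middle of its -x end. It is fixed to the bench. Bay centres at x = -41.5 mm (by the knob) and +41.5 mm.
- heel_broad: the broad low heel block, 56 mm long (x), 50 mm wide (y), 32 mm high. D-shaped heel block of stacked brown leather on a black rubber foot: flat front at +x, half-round back at -x, parallel flat sides. Origin: centre of its underside, z up. 
- heel_slim: the slim tall heel block, 36 mm long (x), 32 mm wide (y), 46 mm high. D-shaped heel block of stacked brown leather on a black rubber foot: flat front at +x, half-round back at -x, parallel flat sides. Origin: centre of its underside, z up. 
- nail_tin: oblong bare metal nail tin with a closed lid, 60 mm (x) by 36 mm (y), 30 mm high; the lid (upper 10 mm) overhangs the sides by 1 mm. Origin: centre of its underside, z up.
- polish_tin: flat round metal polish tin with a closed lid, 28 mm high; lid 54 mm across (upper 11 mm), bottom 51 mm across. Origin: centre of its underside, z up.
- burnisher: mushroom-like turned burnisher of pale wood standing on its disc: disc 44 mm across and 14 mm high, above it a plain round handle 24 mm across from 20 to 60 mm, 64 mm high in all. Origin: centre of its underside, z up along the handle.
- glue: small brown glue bottle with a black cap, 36 mm across, 62 mm high, standing among the stock; not part of a kit. Origin: centre of its underside.
- tack_cup: small open white tack cup, 50 mm across, 36 mm high, standing among the stock; not part of a kit. Origin: centre of its underside.
- die: small brass eyelet die, foot 38 mm across with a narrow stem, 38 mm high, standing among the stock; not part of a kit. Origin: centre of its underside.

How it is judged:
By the outcome, as a careful person would: the job done as asked, in the order asked, and still so for the second after the job is handed in, with the robot touching nothing.
It also fails if it takes over 128 s, if anything falls off the work surface, if the arm or the gripper's body presses on something with over 40 N, if the wrist force passes 120 N, or if a joint passes its speed limit or range.

## Working session

There is one attempt and no reset: what is moved stays moved. The work goes in short steps, Python scripts to look and compute and a tool call to move; the robot and the scene stay as the last step left them, time stands still between calls to the robot, and variables do not carry over. Pictures are saved under pics/ and viewed, and the job is handed in when it is done.

Besides the shell and the picture viewer there is one more tool, called after "Call:" by a JSON object that holds its "api" and its "payload", one argument or row to a line. arm_command: Moves the arm, as the interface text tells. Its arguments: {"type":"object","properties":{"series":{"type":"array"}},"required":["series"]}

```bash
ls; mkdir -p pics; python3 - <<'E'
from workcell import env
import cv2
print(env.observe(), env.tcp_to_tips)
for n in ("scene","top"):
    im=env.snapshot(n); cv2.imwrite(f"pics/{n}0.png",im)
    c=env.camera_info(n); print(c)
E
```

```text
pics
{'time_s': 0.0, 'joints': array([-8.49700275e+01,  1.96367947e+01,  8.73779547e+01,  1.54581346e-03,
        7.30737708e+01, -8.36588087e+00]), 'qd': array([-0.02493811, -0.03947412, -0.02042622, -0.00631711, -0.00220119,
       -0.09990814]), 'joint_torque': array([ 1.26128489e-03, -4.33673537e+01, -2.46010011e+01, -4.18349191e-05,
        7.98940571e-03, -1.44266998e-07]), 'ee_pos': array([ 0.12162657, -0.51041938,  0.30321821]), 'ee_rot': array([[ 9.72794486e-01,  2.31669757e-01, -1.09746582e-04],
       [ 2.31669647e-01, -9.72793297e-01,  1.54128168e-03],
       [ 2.50307613e-04, -1.52477527e-03, -9.99998806e-01]]), 'contact_force': array([-0.0915125 ,  0.21415864,  0.0713377 ]), 'moment': array([-0.02671284,  0.00116088, -0.02296415]), 'width': 0.08529348271790692} 0.0726
{'camera_matrix': array([[492.14036827,   0.        , 247.44609848],
       [  0.        , 492.14036827, 197.03855785],
       [  0.        ,   0.        ,   1.        ]]), 'k1': -0.08484955362373632, 'world_from_camera': array([[-0.83077038,  0.41635102, -0.36942171,  0.9520312 ],
       [ 0.5564903 ,  0.63534438, -0.53540271,  0.66465701],
       [ 0.01179454, -0.65037631, -0.7595206 ,  0.99168018],
       [ 0.        ,  0.        ,  0.        ,  1.        ]])}
{'camera_matrix': array([[403.36814324,   0.        , 256.28653253],
       [  0.        , 403.36814324, 191.33267685],
       [  0.        ,   0.        ,   1.        ]]), 'k1': 0.0497357528503304, 'world_from_camera': array([[ 0.01456911, -0.98325613,  0.18164559,  0.31012168],
       [-0.99974806, -0.01122234,  0.01943895, -0.00774326],
       [-0.01707497, -0.18188303, -0.98317191,  1.11254929],
       [ 0.        ,  0.        ,  0.        ,  1.        ]])}
```

View pics/scene0.png

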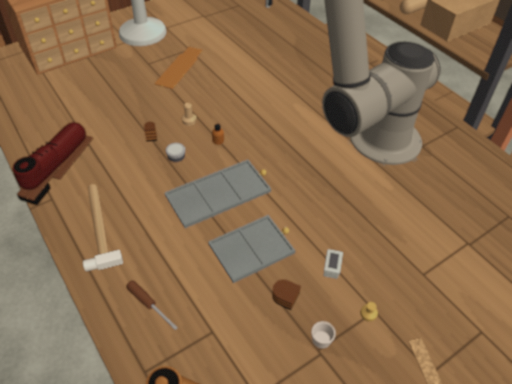

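View pics/top0.png

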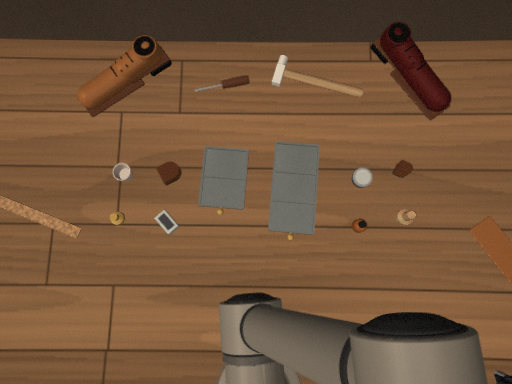

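```bash
cat > h.py <<'E'
import numpy as np, cv2, pickle
from workcell import env
from scipy.optimize import minimize
def ring(r,z,n=40,r2=None):
    t=np.linspace(0,2*np.pi,n,endpoint=False); return np.c_[r*np.cos(t),r*np.sin(t),0*t+z]
def box(a,b,z): return np.array([[sx*a/2,sy*b/2,z] for sx in(-1,1) for sy in(-1,1)])
def dshape(L,W,z):
    t=np.linspace(np.pi/2,3*np.pi/2,20); c=-L/2+W/2
    return np.vstack([np.c_[c+W/2*np.cos(t),W/2*np.sin(t),0*t+z],[[L/2,-W/2,z],[L/2,W/2,z]]])
# each model: list of convex parts
M={'heel_broad':[np.vstack([dshape(.056,.050,0),dshape(.056,.050,.032)])],
'heel_slim':[np.vstack([dshape(.036,.032,0),dshape(.036,.032,.046)])],
'nail_tin':[np.vstack([box(.060,.036,0),box(.06,.036,.02)]),np.vstack([box(.062,.038,.02),box(.062,.038,.03)])],
'polish_tin':[np.vstack([ring(.0255,0),ring(.0255,.017)]),np.vstack([ring(.027,.017),ring(.027,.028)])],
'burnisher':[np.vstack([ring(.022,0),ring(.022,.014)]),np.vstack([ring(.012,.014),ring(.012,.06),ring(.009,.064)])],
'glue':[np.vstack([ring(.018,0),ring(.018,.04)]),np.vstack([ring(.009,.04),ring(.009,.062)])],
'tack_cup':[np.vstack([ring(.025,0),ring(.025,.036)])],
'die':[np.vstack([ring(.019,0),ring(.019,.008)]),np.vstack([ring(.006,0.008),ring(.006,.038)])],
'tray3':[np.vstack([box(.254,.126,0),box(.254,.126,.012)])],
'tray2':[np.vstack([box(.171,.126,0),box(.171,.126,.012)])]}
def kb(n,length=.254): pass
def proj(P,info):
    T=np.linalg.inv(info['world_from_camera']); C=np.atleast_2d(P)@T[:3,:3].T+T[:3,3]
    d=np.array([info['k1'],0,0,0,0.])
    return cv2.projectPoints(C.reshape(-1,1,3),np.zeros(3),np.zeros(3),info['camera_matrix'],d)[0].reshape(-1,2)
def sil(name,p,info,S=8,roi=None):
    c,s=np.cos(p[2]),np.sin(p[2]); R=np.array([[c,-s,0],[s,c,0],[0,0,1]])
    x0,y0,x1,y1=roi
    im=np.zeros(((y1-y0)*S,(x1-x0)*S),np.uint8)
    for part in M[name]:
        u=proj(part@R.T+[p[0],p[1],p[3] if len(p)>3 else 0],info)
        u=((u-[x0,y0]+.5)*S-.5)
        cv2.fillConvexPoly(im,cv2.convexHull(np.round(u*16).astype(np.int32).reshape(-1,1,2)),255,shift=4)
    return cv2.resize(im,(x1-x0,y1-y0),interpolation=cv2.INTER_AREA)/255.
def fit(name,masks,infos,p0,z=0.,yaws=None):
    """masks: dict cam->mask"""
    rois={}
    for c,m in masks.items():
        ys,xs=np.nonzero(m); rois[c]=(max(0,xs.min()-15),max(0,ys.min()-15),min(512,xs.max()+16),min(384,ys.max()+16))
    def cost(q):
        e=0
        for c,m in masks.items():
            r=rois[c]; s=sil(name,[q[0],q[1],q[2],z],infos[c],4,r)
            mm=m[r[1]:r[3],r[0]:r[2]]
            e+=np.abs(s-mm).sum()/mm.sum()
        return e
    best=None
    for y in (yaws if yaws is not None else np.radians(np.arange(0,360,30))):
        simp=np.array([[p0[0],p0[1],y],[p0[0]+.008,p0[1],y],[p0[0],p0[1]+.008,y],[p0[0],p0[1],y+.3]])
        r=minimize(cost,simp[0],method='Nelder-Mead',options=dict(initial_simplex=simp,xatol=1e-4,fatol=1e-4,maxiter=150))
        if best is None or r.fun<best.fun: best=r
    return best.x,best.fun
def pick(name,cam):
    l=env.cut_out(name,cam); return l
def towld(loc,info): return info['world_from_camera'][:3,:3]@np.array(loc)+info['world_from_camera'][:3,3]
E
python3 - <<'E'
from h import *
infos={c:env.camera_info(c) for c in('top','scene')}
out={}
for n in M:
    ms={};p0=None
    for c in infos:
        l=env.cut_out(n,c)
        for d in l[:3]:
            ys,xs=np.nonzero(d['mask']); print(n,c,round(d['p'],2),len(xs),xs.mean().round(1) if len(xs) else 0,ys.mean().round(1) if len(xs) else 0,end=' | ')
        if l: ms[c]=l[0]['mask']
        t=env.tip_of(n,c)
        if t: w=towld(t[0]['location'],infos[c]); print('tip',round(t[0]['p'],2),w.round(3)); p0=w if p0 is None else p0
        else: print('notip')
    out[n]=(ms,p0)
pickle.dump((out,infos),open('d0.pkl','wb'))
E
```

```text
heel_broad top 0.61 441 169.0 171.9 | heel_broad top 0.61 267 122.0 172.2 | tip 0.74 [ 0.566  0.257 -0.001]
heel_broad scene 0.61 701 285.3 292.5 | heel_broad scene 0.55 230 188.2 115.5 | tip 0.69 [ 0.569  0.257 -0.003]
heel_slim top 0.52 212 403.3 168.9 | tip 0.82 [ 0.577 -0.389  0.006]
heel_slim scene 0.69 171 150.3 131.3 | notip
nail_tin top 0.66 346 166.4 221.9 | tip 0.55 [0.426 0.259 0.002]
nail_tin scene 0.93 389 332.5 263.0 | tip 0.85 [ 0.422  0.259 -0.001]
tip 0.66 [ 0.553 -0.275  0.   ]
polish_tin scene 0.83 326 175.0 152.3 | tip 0.53 [ 0.554 -0.278  0.001]
burnisher top 0.48 207 405.4 216.3 | burnisher top 0.34 157 359.0 225.1 | tip 0.54 [ 0.451 -0.394  0.002]
burnisher scene 0.72 244 188.1 115.3 | tip 0.61 [ 0.451 -0.39   0.   ]
glue top 0.69 165 358.3 225.7 | tip 0.49 [ 0.421 -0.263  0.   ]
glue scene 0.68 195 217.6 134.7 | tip 0.49 [ 0.423 -0.263  0.001]
tack_cup top 0.63 286 122.2 172.1 | tack_cup top 0.35 242 402.8 169.1 | tip 0.68 [ 0.563  0.38  -0.001]
tack_cup scene 0.98 449 322.4 334.3 | tip 0.71 [0.561 0.387 0.001]
die top 0.69 152 117.2 218.3 | tip 0.52 [0.436 0.395 0.002]
die scene 0.73 220 368.9 311.7 | tip 0.68 [0.437 0.396 0.004]
tray3 top 0.85 4133 294.3 188.0 | tray3 top 0.68 2736 223.6 177.8 | tip 0.93 [ 0.525 -0.086 -0.004]
tray3 scene 0.73 3288 251.3 248.0 | tray3 scene 0.69 409 332.4 263.4 | tip 0.94 [ 0.529 -0.087  0.003]
tray2 top 0.85 4133 294.3 188.0 | tray2 top 0.68 2736 223.6 177.8 | tip 0.93 [ 0.525 -0.086 -0.004]
tray2 scene 0.73 3288 251.3 248.0 | tray2 scene 0.69 409 332.4 263.4 | tip 0.94 [ 0.529 -0.087  0.003]
```

```bash
cat > f0.py <<'E'
import numpy as np,pickle
import h
from h import *
out,infos=pickle.load(open('d0.pkl','rb'))
for n,(ms,p0) in out.items():
    if p0 is None or not ms: print(n,'missing'); continue
    rnd=n in('polish_tin','burnisher','glue','tack_cup','die')
    for sub in [ms]+[{c:m} for c,m in ms.items()]:
        x,f=fit(n,sub,infos,p0,yaws=[0] if rnd else None)
        print(n,list(sub),x[:2].round(4),np.degrees(x[2]).round(1)%360,round(f,3))
E
python3 f0.py
```

```text
heel_broad ['top', 'scene'] [0.5663 0.2556] 117.6 0.159
heel_broad ['top'] [0.5668 0.2556] 119.4 0.076
heel_broad ['scene'] [0.5655 0.2563] 115.8 0.074
heel_slim ['top', 'scene'] [ 0.5768 -0.388 ] 70.8 0.479
heel_slim ['top'] [ 0.5778 -0.3878] 51.0 0.167
heel_slim ['scene'] [ 0.5783 -0.386 ] 250.6 0.281
nail_tin ['top', 'scene'] [0.4246 0.2571] 42.5 0.344
nail_tin ['top'] [0.4251 0.2569] 44.3 0.095
nail_tin ['scene'] [0.4232 0.2561] 39.1 0.229
polish_tin ['scene'] [ 0.5559 -0.2749] 11.2 0.039
polish_tin ['scene'] [ 0.5559 -0.2749] 11.2 0.039
burnisher ['top', 'scene'] [ 0.449  -0.3891] 10.2 0.39
burnisher ['top'] [ 0.449  -0.3904] 6.7 0.299
burnisher ['scene'] [ 0.4494 -0.3881] 8.0 0.087
glue ['top', 'scene'] [ 0.4216 -0.2621] 18.0 0.437
glue ['top'] [ 0.4206 -0.26  ] 14.6 0.21
glue ['scene'] [ 0.4206 -0.2652] 18.3 0.216
tack_cup ['top', 'scene'] [0.5612 0.3855] 20.6 0.557
tack_cup ['top'] [0.5611 0.3869] 4.8 0.23
tack_cup ['scene'] [0.5561 0.3818] 20.9 0.318
die ['top', 'scene'] [0.434 0.397] 9.0 0.296
die ['top'] [0.4347 0.3973] 3.0 0.118
die ['scene'] [0.4329 0.3966] 12.3 0.154
tray3 ['top', 'scene'] [ 0.5281 -0.0921] 175.7 1.226
tray3 ['top'] [ 0.5281 -0.0913] 355.7 0.03
tray3 ['scene'] [ 0.5505 -0.1484] 327.5 1.0
tray2 ['top', 'scene'] [ 0.4883 -0.0888] 176.0 1.428
tray2 ['top'] [ 0.4904 -0.0877] 176.1 0.327
tray2 ['scene'] [ 0.5547 -0.2082] 40.1 1.0
```

```bash
cat > f1.py <<'E'
from h import *
out,infos=pickle.load(open('d0.pkl','rb'))
m=[d['mask'] for d in env.cut_out('tray2','top')]
t=np.array([mm.sum() for mm in m]); print(t)
m2=m[int(np.argmin(abs(t-2736)))]
info=infos['top']
x,f=fit('tray2',{'top':m2},infos,[.55,.08,0],yaws=[-.1,.1]); print('tray2',x,f)
l=[d for d in env.cut_out('tray2','scene')]; 
for d in l: ys,xs=np.nonzero(d['mask']);print(d['p'],len(xs),xs.mean(),ys.mean())
x2,f=fit('tray2',{'scene':l[0]['mask']},infos,[.55,.08,0],yaws=[-.1,.1]); print('tray2 sc',x2,f)
P={'heel_broad':(.5663,.2558,118),'heel_slim':(.5775,-.3875,60),'nail_tin':(.4246,.2568,43),'polish_tin':(.5559,-.2749,0),'burnisher':(.449,-.3893,0),'glue':(.421,-.262,0),'tack_cup':(.56,.385,0),'die':(.434,.397,0),'tray3':(.5281,-.0913,-4.3),'tray2':(x[0],x[1],np.degrees(x[2]))}
for c in('top','scene'):
    im=cv2.resize(env.snapshot(c),None,fx=4,fy=4,interpolation=cv2.INTER_CUBIC)
    for n,p in P.items():
        a=np.radians(p[2]);R=np.array([[np.cos(a),-np.sin(a),0],[np.sin(a),np.cos(a),0],[0,0,1]])
        for part in M[n]:
            u=proj(part@R.T+[p[0],p[1],0],infos[c]); h_=cv2.convexHull((u*4+1.5).round().astype(np.int32).reshape(-1,1,2))
            cv2.polylines(im,[h_],True,(0,255,0),1)
    if c=='top': crops=[(360,500,1120,1100),(1000,500,1800,1100)]
    else: crops=[(500,350,1200,950),(800,750,1600,1350)]
    for i,(a,b,cc,d) in enumerate(crops): cv2.imwrite(f'pics/ov_{c}{i}.png',im[b:d,a:cc])
E
python3 f1.py
```

```text
[4133 2736]
tray2 [ 0.55414797  0.10596892 -0.06778459] 0.03607671138630891
0.73 3288 251.30018248175182 248.00425790754258
0.69 409 332.359413202934 263.39364303178485
tray2 sc [ 0.55359616  0.10779735 -0.06450268] 0.037077190973713085
```

View pics/ov_top0.png

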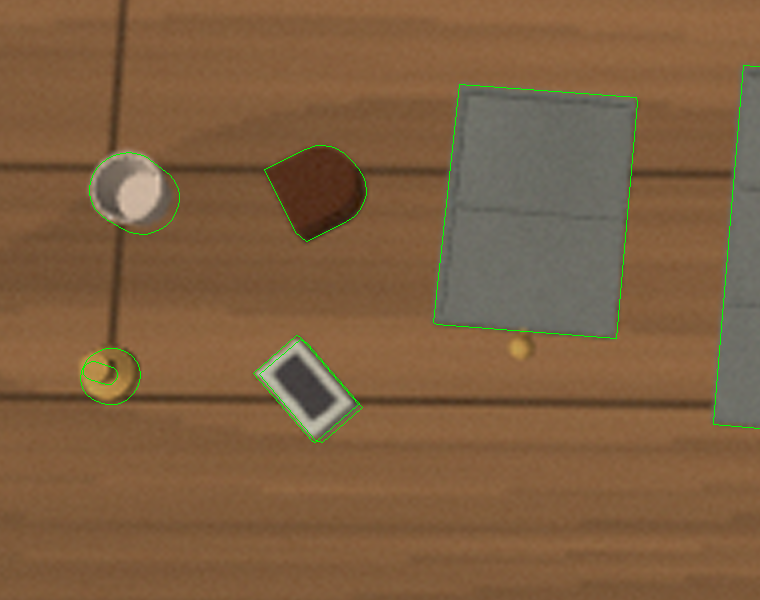

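View pics/ov_top1.png

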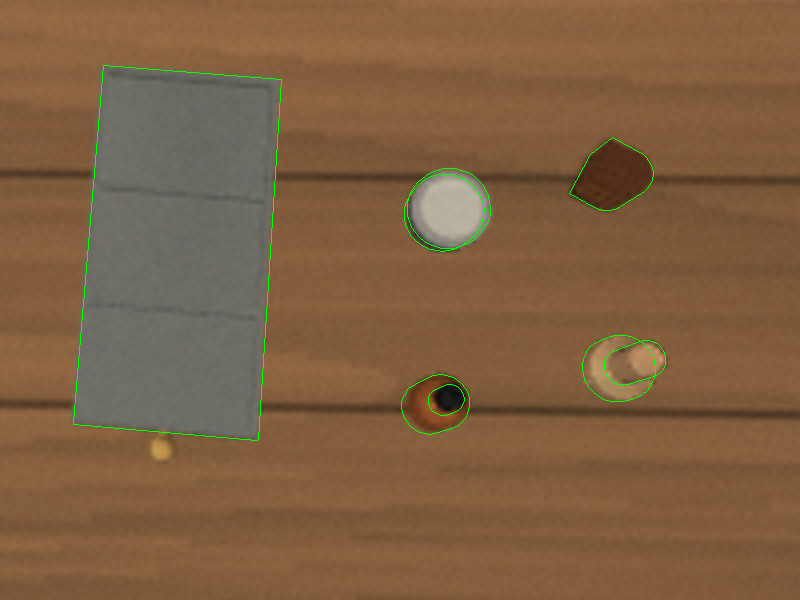

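View pics/ov_scene0.png

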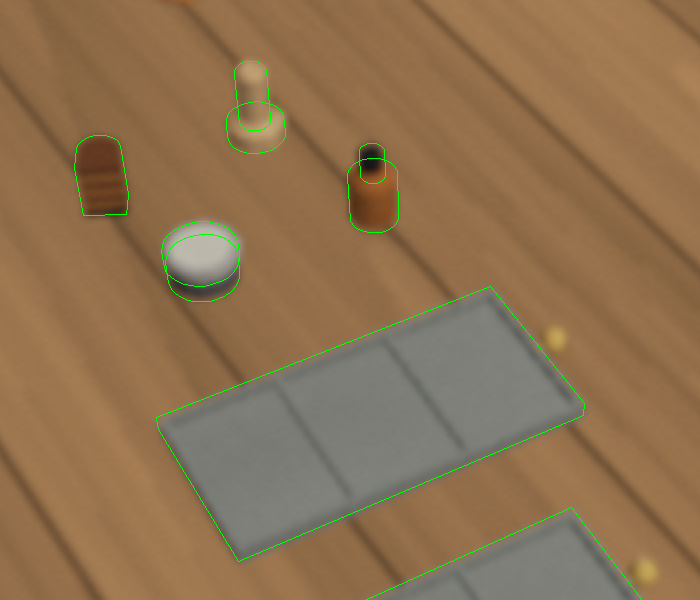

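View pics/ov_scene1.png

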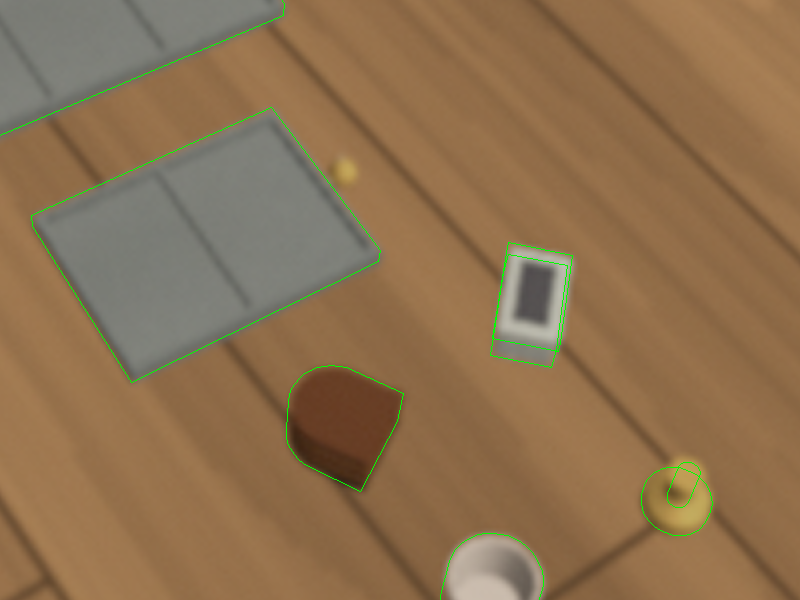

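```bash
cat > go.py <<'E'
import sys,numpy as np
from scipy.spatial.transform import Rotation as Ro
from workcell import env
s=env.observe(); R=s['ee_rot']; p=s['ee_pos']
def d(x,y,z,yw):
    a=np.radians(yw); Y=np.array([np.cos(a),np.sin(a),0]); Z=np.array([0,0,-1.]); X=np.cross(Y,Z)
    T=np.c_[X,Y,Z]
    return (R.T@(np.array([x,y,z])-p)*100).round(2), Ro.from_matrix(R.T@T).as_rotvec().round(3)
a=list(map(float,sys.argv[1:]))
print('t',round(s['time_s'],2),'pos',p.round(4),'yawy',np.degrees(np.arctan2(R[1,1],R[0,1])).round(2),'tilt',R[:2,2].round(4),'w',round(s['width'],4),'F',np.round(s['contact_force'],1))
for i in range(0,len(a),4): print(a[i:i+4],*d(*a[i:i+4]))
E
python3 go.py 0.5 -0.1 0.25 -20  0.5 -0.1 0.25 8
```

```text
t 2.3 pos [ 0.1217 -0.5107  0.3039] yawy -76.6 tilt [ 0.     -0.0002] w 0.0856 F [ 0.2  0.4 -1.2]
[0.5, -0.1, 0.25, -20.0] [ 46.32 -31.19   5.39] [ 0.     0.    -0.988]
[0.5, -0.1, 0.25, 8.0] [ 46.32 -31.19   5.39] [ 0.     0.    -1.477]
```

Call:
{"api": "arm_command", "payload": {
  "series": [
    [0,42,-28,5,0,0,-1.4],
    [0,42,-28,5,0,0,-1.4],
    [0,42,-28,5,0,0,-1.4],
    [0,42,-28,5,0,0,-1.4],
    [0,42,-28,5,0,0,-1.4],
    [0,42,-28,5,0,0,-1.4],
    [0,42,-28,5,0,0,-1.4],
    [0,42,-28,5,0,0,-1.4]
  ]
}}

```text
time_s: 3.3
ee_pos: [0.4617, -0.1447, 0.2547]
ee_rot: [[-0.067, 0.998, 0.001], [0.998, 0.067, -0.001], [-0.001, 0.001, -1.0]]
contact_force: [0.4, -1.0, -0.7]
width: 0.0853
```

```bash
python3 go.py 0.5663 0.2558 0.2 28
```

```text
t 3.3 pos [ 0.4617 -0.1447  0.2547] yawy 3.84 tilt [ 0.0009 -0.0007] w 0.0853 F [ 0.4 -1.  -0.7]
[0.5663, 0.2558, 0.2, 28.0] [39.26 13.11  5.45] [ 0.001  0.001 -0.422]
```

Call:
{"api": "arm_command", "payload": {
  "series": [
    [0,39.2,13.1,5.4,0,0,-0.42],
    [0,39.2,13.1,5.4,0,0,-0.42],
    [0,39.2,13.1,5.4,0,0,-0.42],
    [0,39.2,13.1,5.4,0,0,-0.42],
    [0,39.2,13.1,5.4,0,0,-0.42],
    [0,39.2,13.1,5.4,0,0,-0.42],
    [0,39.2,13.1,5.4,0,0,-0.42],
    [0,39.2,13.1,5.4,0,0,-0.42]
  ]
}}

```text
time_s: 4.3
ee_pos: [0.5662, 0.2559, 0.1995]
ee_rot: [[-0.468, 0.884, -0.001], [0.884, 0.468, 0.0], [0.0, -0.001, -1.0]]
contact_force: [-0.2, 0.6, -0.1]
width: 0.0855
```

```bash
cat > w.py <<'E'
import sys
from h import *
n,tag=sys.argv[1],sys.argv[2]; p0=list(map(float,sys.argv[3:6])); z=float(sys.argv[6]) if len(sys.argv)>6 else 0.
info=env.camera_info('wrist'); im=env.snapshot('wrist')
l=env.cut_out(n,'wrist')
best=None
for d in l:
    ys,xs=np.nonzero(d['mask']); print(d['p'],len(xs),xs.mean().round(),ys.mean().round(),'edge',xs.min(),xs.max(),ys.min(),ys.max())
im=cv2.resize(im,None,fx=1.5,fy=1.5)
if l:
    x,f=fit(n,{'wrist':l[0]['mask']},{'wrist':info},p0,z,yaws=np.radians([p0[2],p0[2]+15,p0[2]-15]))
    print('fit',x[:2].round(4),np.degrees(x[2]).round(1),round(f,3))
    a=x[2];R=np.array([[np.cos(a),-np.sin(a),0],[np.sin(a),np.cos(a),0],[0,0,1]])
    for part in M[n]:
        u=proj(part@R.T+[x[0],x[1],z],info); cv2.polylines(im,[cv2.convexHull((u*1.5+.25).round().astype(np.int32).reshape(-1,1,2))],True,(0,255,0),1)
cv2.imwrite(f'pics/w_{tag}.png',im)
E
python3 w.py heel_broad hb .5663 .2558 118; python3 go.py .5663 .2558 .082 28
```

```text
0.86 4521 258.0 185.0 edge 224 290 150 226
0.62 11568 187.0 291.0 edge 64 284 214 353
fit [0.5681 0.2573] 119.3 0.02
t 4.4 pos [0.5662 0.2531 0.2002] yawy 27.73 tilt [-0.0008 -0.0007] w 0.0854 F [-0.7  0.4 -0.7]
[0.5663, 0.2558, 0.082, 28.0] [ 0.24  0.15 11.82] [-0.001  0.    -0.005]
```

View pics/w_hb.png

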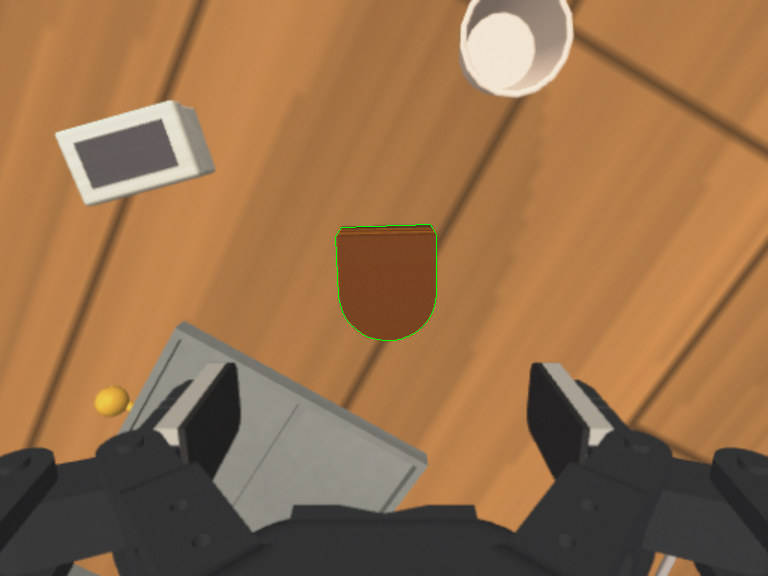

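```bash
python3 go.py .568 .257 .079 29
```

```text
t 4.4 pos [0.5662 0.2531 0.2002] yawy 27.73 tilt [-0.0008 -0.0007] w 0.0854 F [-0.7  0.4 -0.7]
[0.568, 0.257, 0.079, 29.0] [ 0.27  0.35 12.12] [-0.001  0.    -0.022]
```

Call:
{"api": "arm_command", "payload": {
  "series": [
    [0,0.2,0.2,3,0,0,-0.02],
    [0,0.2,0.2,6,0,0,-0.02],
    [0,0.2,0.2,8,0,0,-0.02],
    [0,0.2,0.2,8,0,0,-0.02],
    [0,0.2,0.2,8,0,0,-0.02],
    [0,0.2,0.2,8,0,0,-0.02],
    [0,0.2,0.2,8,0,0,-0.02],
    [0,0.2,0.2,8,0,0,-0.02]
  ]
}}

```text
time_s: 5.4
ee_pos: [0.5674, 0.2559, 0.121]
ee_rot: [[-0.482, 0.876, 0.001], [0.876, 0.482, 0.0], [-0.0, 0.001, -1.0]]
contact_force: [-0.6, -1.3, 0.0]
width: 0.0853
```

```bash
python3 go.py .568 .257 .079 29; python3 -c "
from workcell import env
for i in range(3): s=env.observe();print(s['time_s'],s['ee_pos'],s['qd'])"
```

```text
t 5.4 pos [0.5674 0.2559 0.121 ] yawy 28.83 tilt [0.0006 0.0001] w 0.0853 F [-0.6 -1.3  0. ]
[0.568, 0.257, 0.079, 29.0] [0.07 0.1  4.2 ] [ 0.001  0.    -0.003]
5.4 [0.5674435  0.2559048  0.12097658] [-0.08179247  0.24320073  0.06012241 -0.00140253 -0.06967078  0.02747927]
5.4 [0.5674435  0.2559048  0.12097658] [-0.08179247  0.24320073  0.06012241 -0.00140253 -0.06967078  0.02747927]
5.4 [0.5674435  0.2559048  0.12097658] [-0.08179247  0.24320073  0.06012241 -0.00140253 -0.06967078  0.02747927]
```

Call:
{"api": "arm_command", "payload": {
  "series": [
    [0,0,0.1,2.5,0,0,0],
    [0,0,0.1,4.2,0,0,0],
    [0,0,0.1,4.2,0,0,0],
    [0,0,0.1,4.2,0,0,0],
    [255,0,0.1,4.2,0,0,0],
    [255,0,0.1,4.2,0,0,0],
    [255,0,0.1,4.2,0,0,0],
    [255,0,0.1,4.2,0,0,0]
  ]
}}

```text
time_s: 6.4
ee_pos: [0.5687, 0.2565, 0.0795]
ee_rot: [[-0.482, 0.876, 0.002], [0.876, 0.482, 0.0], [-0.0, 0.002, -1.0]]
contact_force: [-0.6, -0.5, 6.3]
width: 0.0489
```

```bash
python3 go.py .568 .257 .2 29; python3 - <<'E'
import numpy as np
for n,(x,y,a),xs in (('t3',(.5281,-.0913,-4.3),(-.083,0,.083)),('t2',(.554,.1065,-3.8),(-.0415,.0415))):
    for b in xs: print(n,b,x+b*np.cos(np.radians(a)),y+b*np.sin(np.radians(a)))
E
```

```text
t 6.4 pos [0.5687 0.2565 0.0795] yawy 28.82 tilt [0.0016 0.0004] w 0.0489 F [-0.6 -0.5  6.3]
[0.568, 0.257, 0.2, 29.0] [  0.08  -0.02 -12.05] [ 0.002  0.    -0.003]
t3 -0.083 0.44533363391741543 -0.08507676567341481
t3 0 0.5281 -0.0913
t3 0.083 0.6108663660825846 -0.0975232343265852
t2 -0.0415 0.51259123906588 0.1092503668666
t2 0.0415 0.5954087609341201 0.1037496331334
```

Call:
{"api": "arm_command", "payload": {
  "series": [
    [255,0,0,-1,0,0,0],
    [255,0,0,-4,0,0,0],
    [255,0,0,-8,0,0,0],
    [255,0,0,-12,0,0,0],
    [255,0,0,-12,0,0,0],
    [255,0,0,-12,0,0,0],
    [255,0,0,-12,0,0,0],
    [255,0,0,-12,0,0,0]
  ]
}}

```text
time_s: 7.4
ee_pos: [0.5678, 0.2562, 0.1973]
ee_rot: [[-0.482, 0.876, -0.002], [0.876, 0.482, -0.001], [0.0, -0.002, -1.0]]
contact_force: [-0.2, 0.5, -1.7]
width: 0.0491
```

```bash
python3 go.py .4453 -.085 .16 85.7; python3 w.py heel_broad hb2 .568 .257 119 .12
```

```text
t 7.4 pos [0.5678 0.2562 0.1973] yawy 28.82 tilt [-0.0022 -0.0008] w 0.0491 F [-0.2  0.5 -1.7]
[0.4453, -0.085, 0.16, 85.7] [-23.99 -27.17   3.79] [-0.002 -0.001 -0.993]
0.78 16271 255.0 253.0 edge 191 320 186 330
fit [0.5674 0.2577] 118.4 0.046
```

View pics/w_hb2.png

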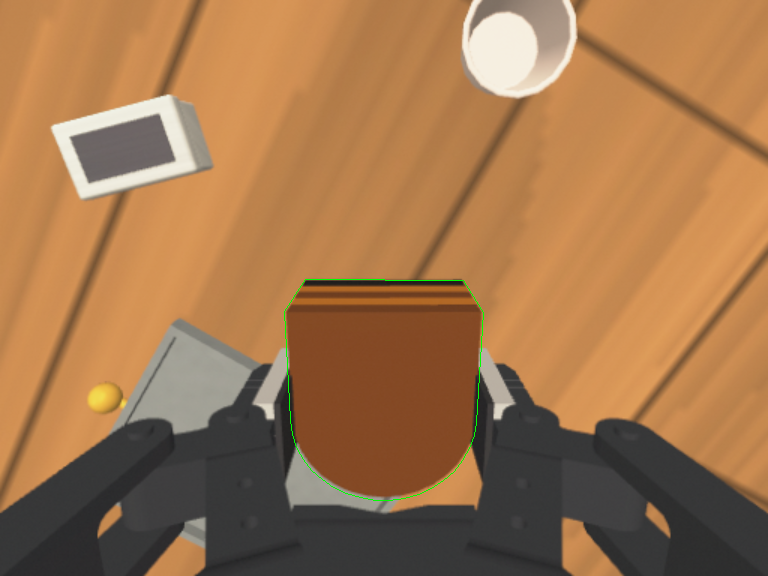

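Call:
{"api": "arm_command", "payload": {
  "series": [
    [255,-24,-27.2,3.8,0,0,-0.993],
    [255,-24,-27.2,3.8,0,0,-0.993],
    [255,-24,-27.2,3.8,0,0,-0.993],
    [255,-24,-27.2,3.8,0,0,-0.993],
    [255,-24,-27.2,3.8,0,0,-0.993],
    [255,-24,-27.2,3.8,0,0,-0.993],
    [255,-24,-27.2,3.8,0,0,-0.993],
    [255,-24,-27.2,3.8,0,0,-0.993]
  ]
}}

```text
time_s: 8.5
ee_pos: [0.4457, -0.0855, 0.1606]
ee_rot: [[-0.997, 0.078, 0.0], [0.078, 0.997, 0.0], [-0.0, 0.0, -1.0]]
contact_force: [0.0, 0.0, -1.1]
width: 0.0485
```

```bash
python3 go.py .4453 -.085 .086 85.7; python3 - <<'E'
from h import *
info=env.camera_info('wrist'); im=env.snapshot('wrist'); 
im=cv2.resize(im,None,fx=1.5,fy=1.5)
a=np.radians(-4.3);R=np.array([[np.cos(a),-np.sin(a),0],[np.sin(a),np.cos(a),0],[0,0,1]])
for bx in(-.083,0,.083):
    q=box(.078,.116,.012)[[0,1,3,2]]+[bx,0,0]
    u=proj(q@R.T+[.5281,-.0913,0],info); cv2.polylines(im,[(u*1.5+.25).round().astype(np.int32).reshape(-1,1,2)],True,(0,255,0),1)
cv2.imwrite('pics/w3.png',im)
E
```

```text
t 8.5 pos [ 0.4457 -0.0855  0.1606] yawy 85.54 tilt [0.0002 0.0002] w 0.0485 F [ 0.   0.  -1.1]
[0.4453, -0.085, 0.086, 85.7] [0.04 0.04 7.46] [ 0.     0.    -0.003]
```

View pics/w3.png

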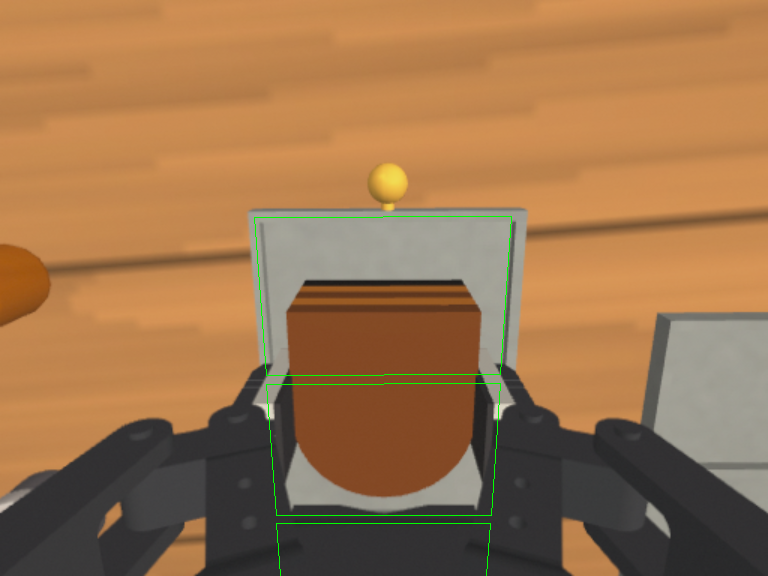

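Call:
{"api": "arm_command", "payload": {
  "series": [
    [255,0,0.2,3,0,0,0],
    [255,0,0.2,6,0,0,0],
    [255,0,0.2,7,0,0,0],
    [255,0,0.2,7.5,0,0,0],
    [255,0,0.2,7.5,0,0,0],
    [255,0,0.2,7.5,0,0,0],
    [255,0,0.2,7.5,0,0,0],
    [255,0,0.2,7.5,0,0,0]
  ]
}}

```text
time_s: 9.55
ee_pos: [0.4459, -0.0832, 0.0859]
ee_rot: [[-0.997, 0.075, 0.001], [0.075, 0.997, -0.0], [-0.001, -0.0, -1.0]]
contact_force: [-0.4, 0.4, -0.6]
width: 0.0486
```

Call:
{"api": "arm_command", "payload": {
  "series": [
    [255,0,0,0.1,0,0,0],
    [255,0,0,0.1,0,0,0],
    [50,0,0,0.1,0,0,0],
    [50,0,0,0.1,0,0,0],
    [50,0,0,0.1,0,0,0],
    [50,0,0,-3,0,0,0],
    [50,0,0,-8,0,0,0],
    [50,0,0,-12,0,0,0]
  ]
}}

```text
time_s: 10.55
ee_pos: [0.4458, -0.0831, 0.2073]
ee_rot: [[-0.997, 0.075, 0.001], [0.075, 0.997, -0.0], [-0.001, -0.0, -1.0]]
contact_force: [0.1, -0.8, -0.0]
width: 0.0685
```

```bash
python3 go.py  .4246 .2568 .2 43 .4246 .2568 .2 133; python3 w.py heel_broad hb3 .4453 -.085 175 .005
```

```text
t 10.55 pos [ 0.4458 -0.0831  0.2073] yawy 85.72 tilt [ 0.0008 -0.0004] w 0.0685 F [ 0.1 -0.8 -0. ]
[0.4246, 0.2568, 0.2, 43.0] [ 4.65 33.73  0.72] [-0.     0.001  0.746]
[0.4246, 0.2568, 0.2, 133.0] [ 4.65 33.73  0.72] [-0.001  0.001 -0.825]
0.94 4454 256.0 183.0 edge 223 288 149 224
fit [ 0.4453 -0.0824] 175.8 0.016
```

View pics/w_hb3.png

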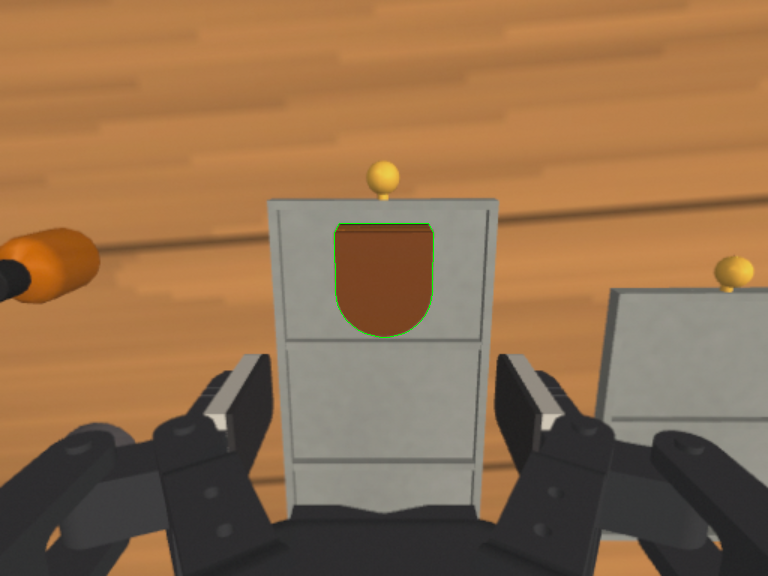

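Call:
{"api": "arm_command", "payload": {
  "series": [
    [0,4.6,33.7,0.7,0,0,-0.825],
    [0,4.6,33.7,0.7,0,0,-0.825],
    [0,4.6,33.7,0.7,0,0,-0.825],
    [0,4.6,33.7,0.7,0,0,-0.825],
    [0,4.6,33.7,0.7,0,0,-0.825],
    [0,4.6,33.7,0.7,0,0,-0.825],
    [0,4.6,33.7,0.7,0,0,-0.825],
    [0,4.6,33.7,0.7,0,0,-0.825]
  ]
}}

```text
time_s: 11.65
ee_pos: [0.4248, 0.2557, 0.1979]
ee_rot: [[-0.732, -0.682, -0.001], [-0.682, 0.732, -0.001], [0.002, 0.0, -1.0]]
contact_force: [0.5, 0.0, 0.1]
width: 0.0851
```

```bash
python3 w.py nail_tin nt .4246 .2568 43 ; python3 go.py .4246 .2568 .12 133
```

```text
0.58 3563 255.0 192.0 edge 231 279 154 232
fit [0.4279 0.2584] 43.0 0.137
t 11.75 pos [0.4252 0.2553 0.1983] yawy 132.9 tilt [-0.0006 -0.0006] w 0.0853 F [ 0.4 -0.6 -0.1]
[0.4246, 0.2568, 0.12, 133.0] [-0.07  0.15  7.83] [-0.    -0.001 -0.002]
```

View pics/w_nt.png

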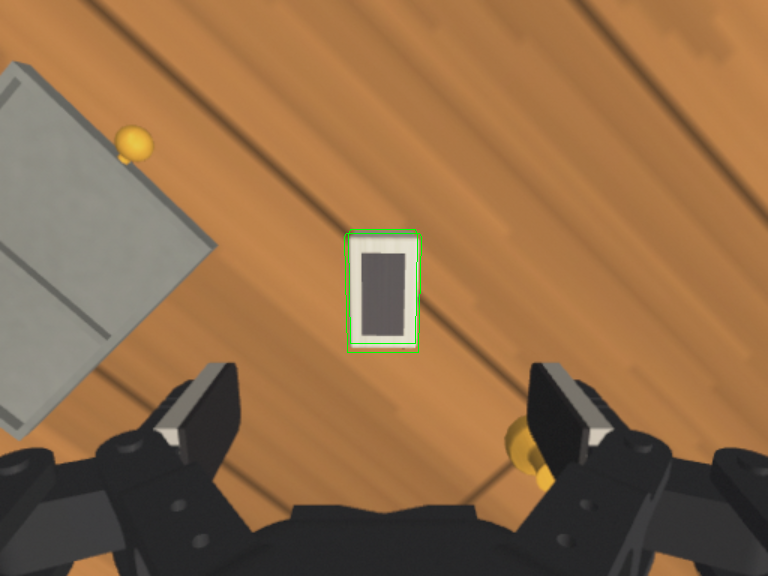

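```bash
python3 go.py .4265 .2577 .080 133
```

```text
t 11.75 pos [0.4252 0.2553 0.1983] yawy 132.9 tilt [-0.0006 -0.0006] w 0.0853 F [ 0.4 -0.6 -0.1]
[0.4265, 0.2577, 0.08, 133.0] [-0.27  0.09 11.83] [-0.    -0.001 -0.002]
```

Call:
{"api": "arm_command", "payload": {
  "series": [
    [0,-0.2,0.1,4,0,0,0],
    [0,-0.2,0.1,8,0,0,0],
    [0,-0.2,0.1,10.5,0,0,0],
    [0,-0.2,0.1,11.7,0,0,0],
    [0,-0.2,0.1,11.7,0,0,0],
    [255,-0.2,0.1,11.7,0,0,0],
    [255,-0.2,0.1,11.7,0,0,0],
    [255,-0.2,0.1,11.7,0,0,0]
  ]
}}

```text
time_s: 12.75
ee_pos: [0.4263, 0.2587, 0.0825]
ee_rot: [[-0.731, -0.682, 0.002], [-0.682, 0.731, 0.001], [-0.002, -0.001, -1.0]]
contact_force: [-0.5, -1.3, 6.8]
width: 0.0343
```

Call:
{"api": "arm_command", "payload": {
  "series": [
    [255,0,0,0,0,0,0],
    [255,0,0,0,0,0,0],
    [255,0,0,-1,0,0,0],
    [255,0,0,-4,0,0,0],
    [255,0,0,-8,0,0,0],
    [255,0,0,-12,0,0,0],
    [255,0,0,-12,0,0,0],
    [255,0,0,-12,0,0,0]
  ]
}}

```text
time_s: 13.75
ee_pos: [0.4253, 0.2583, 0.2012]
ee_rot: [[-0.732, -0.682, -0.001], [-0.682, 0.732, -0.0], [0.001, 0.0, -1.0]]
contact_force: [-0.3, 0.8, -1.5]
width: 0.0348
```

```bash
python3 go.py  .5281 -.0895 .18 85.9; python3 w.py nail_tin nt2 .4265 .2577 43 .12
```

```text
t 13.75 pos [0.4253 0.2583 0.2012] yawy 132.99 tilt [-0.0009 -0.0004] w 0.0348 F [-0.3  0.8 -1.5]
[0.5281, -0.0895, 0.18, 85.9] [ 16.19 -32.45   2.12] [-0.    -0.001  0.822]
0.7 11629 255.0 254.0 edge 211 299 183 325
fit [0.4261 0.259 ] 45.1 0.164
```

View pics/w_nt2.png

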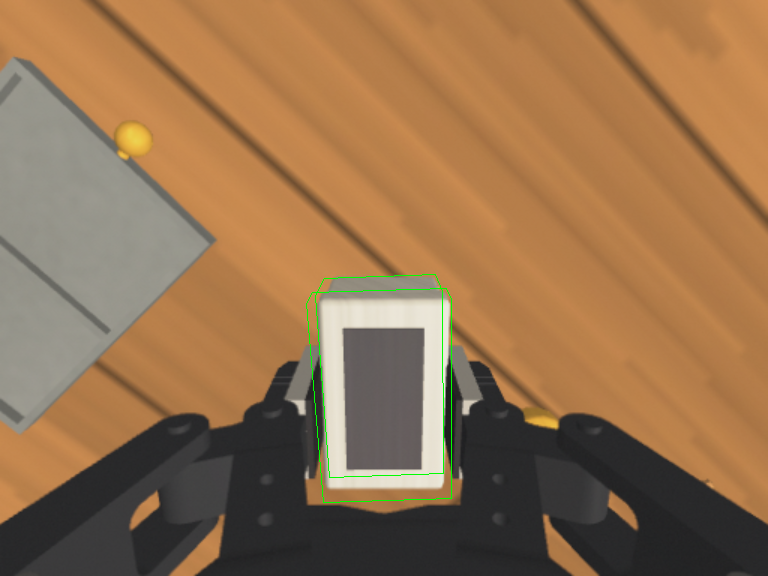

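Call:
{"api": "arm_command", "payload": {
  "series": [
    [255,16.2,-32.4,2.1,0,0,0.822],
    [255,16.2,-32.4,2.1,0,0,0.822],
    [255,16.2,-32.4,2.1,0,0,0.822],
    [255,16.2,-32.4,2.1,0,0,0.822],
    [255,16.2,-32.4,2.1,0,0,0.822],
    [255,16.2,-32.4,2.1,0,0,0.822],
    [255,16.2,-32.4,2.1,0,0,0.822],
    [255,16.2,-32.4,2.1,0,0,0.822]
  ]
}}

```text
time_s: 14.85
ee_pos: [0.5275, -0.0885, 0.1794]
ee_rot: [[-0.997, 0.072, -0.003], [0.072, 0.997, 0.001], [0.003, 0.001, -1.0]]
contact_force: [-0.4, 0.9, -1.6]
width: 0.0346
```

```bash
python3 go.py  .5281 -.0895 .09 85.9; cat > wt.py <<'E'
import sys
from h import *
info=env.camera_info('wrist'); im=env.snapshot('wrist'); 
im=cv2.resize(im,None,fx=1.5,fy=1.5)
for (x,y,a,bs) in ((.5281,-.0895,-4.3,(-.083,0,.083)),(.554,.1065,-3.8,(-.0415,.0415))):
  a=np.radians(a);R=np.array([[np.cos(a),-np.sin(a),0],[np.sin(a),np.cos(a),0],[0,0,1]])
  for bx in bs:
    q=box(.078,.116,.012)[[0,1,3,2]]+[bx,0,0]
    u=proj(q@R.T+[x,y,0],info); cv2.polylines(im,[(u*1.5+.25).round().astype(np.int32).reshape(-1,1,2)],True,(0,255,0),1)
cv2.imwrite(f'pics/{sys.argv[1]}.png',im)
E
python3 wt.py w4
```

```text
t 14.85 pos [ 0.5275 -0.0885  0.1794] yawy 85.85 tilt [-0.0028  0.0012] w 0.0346 F [-0.4  0.9 -1.6]
[0.5281, -0.0895, 0.09, 85.9] [-0.1  -0.1   8.94] [ 0.001 -0.003 -0.001]
```

View pics/w4.png

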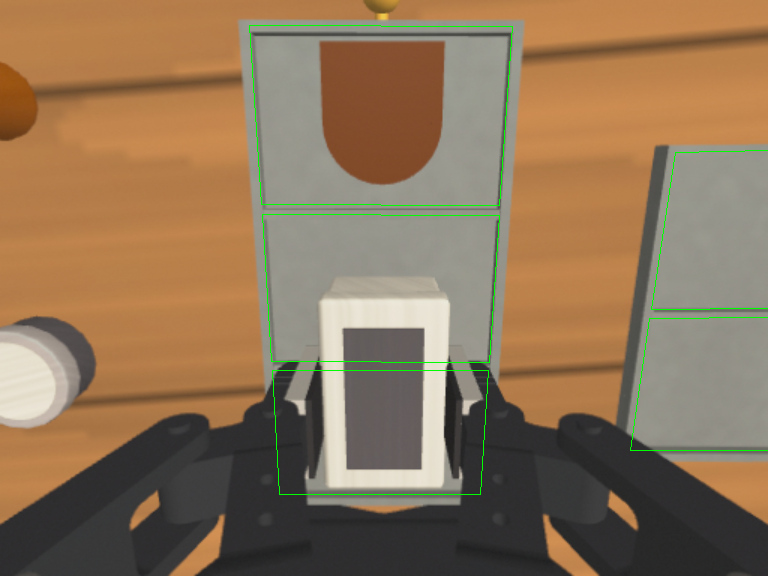

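Call:
{"api": "arm_command", "payload": {
  "series": [
    [255,-0.1,-0.1,4,0,0,0],
    [255,-0.1,-0.1,7,0,0,0],
    [255,-0.1,-0.1,8.6,0,0,0],
    [255,-0.1,-0.1,9.1,0,0,0],
    [255,-0.1,-0.1,9.1,0,0,0],
    [255,-0.1,-0.1,9.1,0,0,0],
    [255,-0.1,-0.1,9.1,0,0,0],
    [255,-0.1,-0.1,9.1,0,0,0]
  ]
}}

```text
time_s: 15.9
ee_pos: [0.5293, -0.0902, 0.09]
ee_rot: [[-0.997, 0.072, 0.001], [0.072, 0.997, -0.0], [-0.001, -0.0, -1.0]]
contact_force: [0.1, 0.9, -1.3]
width: 0.0347
```

Call:
{"api": "arm_command", "payload": {
  "series": [
    [255,0,0,0.2,0,0,0],
    [255,0,0,0.2,0,0,0],
    [70,0,0,0.2,0,0,0],
    [70,0,0,0.2,0,0,0],
    [70,0,0,0.2,0,0,0],
    [70,0,0,-3,0,0,0],
    [70,0,0,-8,0,0,0],
    [70,0,0,-12,0,0,0]
  ]
}}

```text
time_s: 16.9
ee_pos: [0.5293, -0.09, 0.2114]
ee_rot: [[-0.997, 0.072, 0.001], [0.072, 0.997, -0.0], [-0.001, -0.0, -1.0]]
contact_force: [1.0, -0.2, -0.5]
width: 0.0615
```

```bash
python3 go.py  .45 -.389 .22 30 .45 -.389 .22 80; python3 wt.py w5
```

```text
t 16.9 pos [ 0.5293 -0.09    0.2114] yawy 85.89 tilt [ 0.0009 -0.0004] w 0.0615 F [ 1.  -0.2 -0.5]
[0.45, -0.389, 0.22, 30.0] [  5.76 -30.39  -0.86] [0.    0.001 0.975]
[0.45, -0.389, 0.22, 80.0] [  5.76 -30.39  -0.86] [-0.     0.001  0.103]
```

View pics/w5.png

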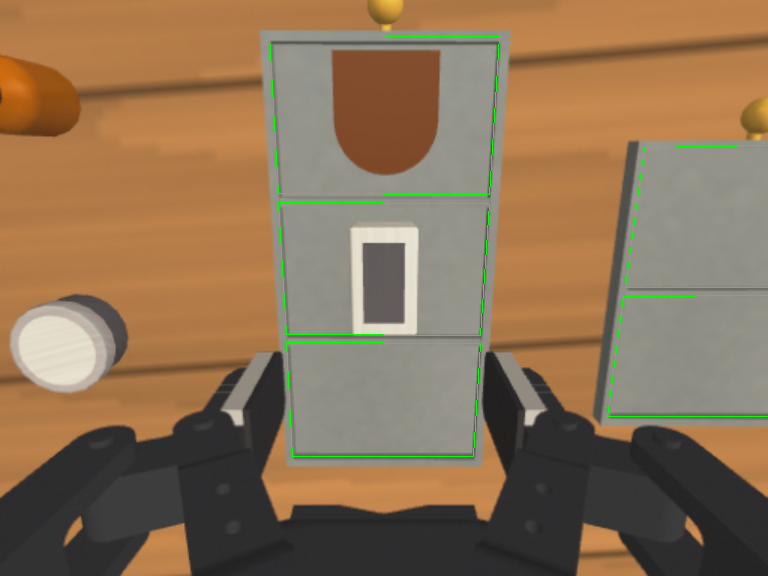

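Call:
{"api": "arm_command", "payload": {
  "series": [
    [0,5.7,-30.3,-0.8,0,0,0],
    [0,5.7,-30.3,-0.8,0,0,0],
    [0,5.7,-30.3,-0.8,0,0,0],
    [0,5.7,-30.3,-0.8,0,0,0],
    [0,5.7,-30.3,-0.8,0,0,0],
    [0,5.7,-30.3,-0.8,0,0,0],
    [0,5.7,-30.3,-0.8,0,0,0],
    [0,5.7,-30.3,-0.8,0,0,0]
  ]
}}

```text
time_s: 17.95
ee_pos: [0.451, -0.3868, 0.2175]
ee_rot: [[-0.998, 0.07, -0.0], [0.07, 0.998, 0.001], [0.0, 0.001, -1.0]]
contact_force: [-0.1, 0.7, -0.0]
width: 0.0853
```

```bash
python3 w.py burnisher bu .4493 -.389 0 ; python3 go.py .4493 -.389 .096 85.9
```

```text
0.98 2113 252.0 181.0 edge 228 277 154 210
0.57 2176 267.0 314.0 edge 245 290 285 341
fit [ 0.4504 -0.3887] -0.0 0.046
t 18.05 pos [ 0.4512 -0.3869  0.2177] yawy 86.0 tilt [-0.      0.0002] w 0.0855 F [-0.2  0.2  0.1]
[0.4493, -0.389, 0.096, 85.9] [ 0.17 -0.23 12.17] [ 0.    -0.     0.002]
```

View pics/w_bu.png

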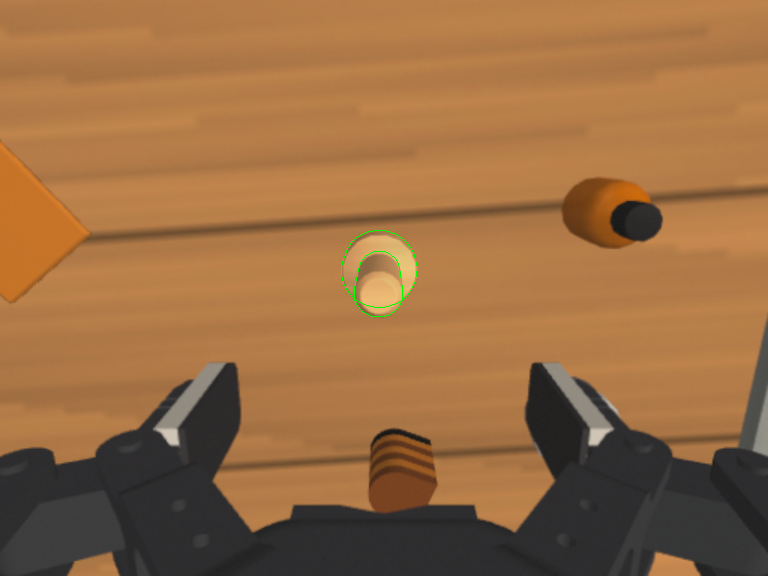

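Call:
{"api": "arm_command", "payload": {
  "series": [
    [0,0.1,-0.2,3,0,0,0],
    [0,0.1,-0.2,7,0,0,0],
    [0,0.1,-0.2,10.5,0,0,0],
    [0,0.1,-0.2,12.1,0,0,0],
    [0,0.1,-0.2,12.1,0,0,0],
    [0,0.1,-0.2,12.1,0,0,0],
    [255,0.1,-0.2,12.1,0,0,0],
    [255,0.1,-0.2,12.1,0,0,0]
  ]
}}

```text
time_s: 19.05
ee_pos: [0.4497, -0.3904, 0.0975]
ee_rot: [[-0.997, 0.072, 0.001], [0.072, 0.997, -0.001], [-0.001, -0.001, -1.0]]
contact_force: [0.2, 0.2, 0.4]
width: 0.0516
```

Call:
{"api": "arm_command", "payload": {
  "series": [
    [255,0,0,0,0,0,0],
    [255,0,0,0,0,0,0],
    [255,0,0,0,0,0,0],
    [255,0,0,-1,0,0,0],
    [255,0,0,-4,0,0,0],
    [255,0,0,-9,0,0,0],
    [255,0,0,-12,0,0,0],
    [255,0,0,-12,0,0,0]
  ]
}}

```text
time_s: 20.05
ee_pos: [0.4501, -0.3908, 0.2196]
ee_rot: [[-0.997, 0.072, 0.004], [0.072, 0.997, -0.004], [-0.004, -0.004, -1.0]]
contact_force: [-0.3, 0.4, -1.2]
width: 0.0228
```

```bash
python3 go.py .6109 -.0957 .22 85.9;python3 w.py burnisher bu2 .4503 -.3888 0 .12; 
```

```text
t 20.05 pos [ 0.4501 -0.3908  0.2196] yawy 85.89 tilt [ 0.0038 -0.0043] w 0.0228 F [-0.3  0.4 -1.2]
[0.6109, -0.0957, 0.22, 85.9] [-13.92  30.58  -0.11] [-0.004  0.004 -0.   ]
0.95 6898 256.0 253.0 edge 215 297 193 318
fit [ 0.453  -0.3906] 3.5 0.164
```

View pics/w_bu2.png

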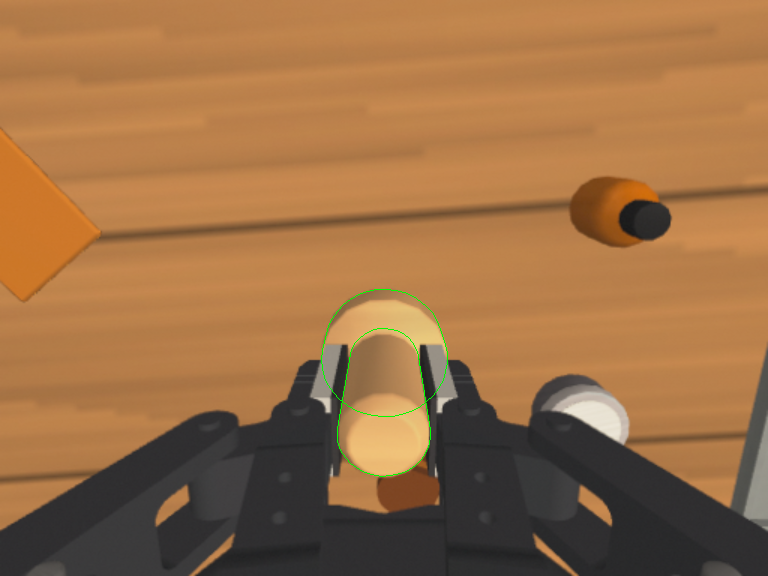

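Call:
{"api": "arm_command", "payload": {
  "series": [
    [255,-4,8,0,0,0,0],
    [255,-8,16,0,0,0,0],
    [255,-11,24,0,0,0,0],
    [255,-13,28,0,0,0,0],
    [255,-13.9,30.6,0,0,0,0],
    [255,-13.9,30.6,0,0,0,0],
    [255,-13.9,30.6,0,0,0,0],
    [255,-13.9,30.6,0,0,0,0]
  ]
}}

```text
time_s: 21.15
ee_pos: [0.6093, -0.0954, 0.2153]
ee_rot: [[-0.997, 0.072, -0.003], [0.072, 0.997, 0.0], [0.003, -0.0, -1.0]]
contact_force: [-0.4, -0.4, -0.6]
width: 0.0224
```

```bash
python3 go.py .6109 -.0957 .104 85.9; python3 wt.py w6
```

```text
t 21.15 pos [ 0.6093 -0.0954  0.2153] yawy 85.87 tilt [-0.0026  0.0002] w 0.0224 F [-0.4 -0.4 -0.6]
[0.6109, -0.0957, 0.104, 85.9] [-0.19 -0.02 11.13] [-0.    -0.003 -0.001]
```

View pics/w6.png

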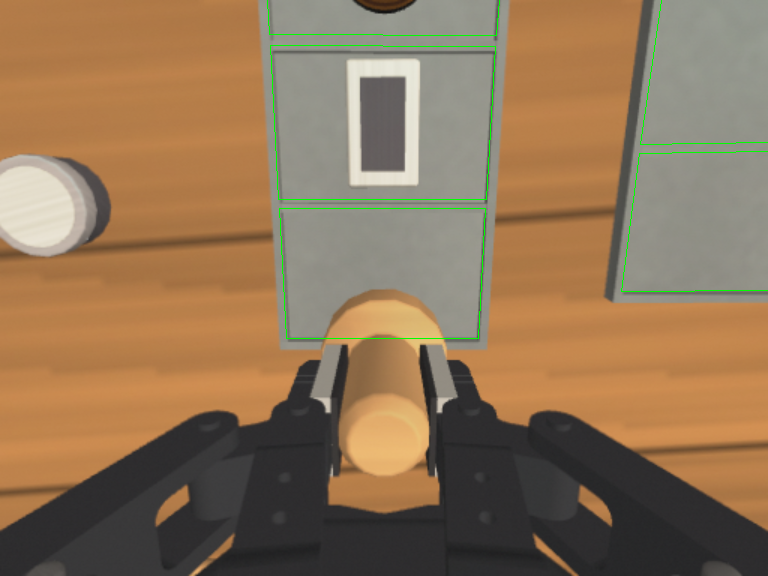

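Call:
{"api": "arm_command", "payload": {
  "series": [
    [255,-0.1,0,4,0,0,0],
    [255,-0.1,0,8,0,0,0],
    [255,-0.1,0,10.4,0,0,0],
    [255,-0.1,0,11.2,0,0,0],
    [255,-0.1,0,11.2,0,0,0],
    [255,-0.1,0,11.2,0,0,0],
    [255,-0.1,0,11.2,0,0,0],
    [255,-0.1,0,11.2,0,0,0]
  ]
}}

```text
time_s: 22.2
ee_pos: [0.6113, -0.0949, 0.1053]
ee_rot: [[-0.997, 0.072, 0.001], [0.072, 0.997, -0.0], [-0.001, -0.0, -1.0]]
contact_force: [0.1, 0.7, -1.4]
width: 0.0229
```

Call:
{"api": "arm_command", "payload": {
  "series": [
    [255,0,0,0.25,0,0,0],
    [255,0,0,0.25,0,0,0],
    [255,0,0,0.25,0,0,0],
    [70,0,0,0.25,0,0,0],
    [70,0,0,0.25,0,0,0],
    [70,0,0,0.25,0,0,0],
    [70,0,0,-3,0,0,0],
    [70,0,0,-8,0,0,0]
  ]
}}

```text
time_s: 23.2
ee_pos: [0.6102, -0.0947, 0.1838]
ee_rot: [[-0.997, 0.072, -0.004], [0.072, 0.997, 0.001], [0.004, 0.001, -1.0]]
contact_force: [0.4, -0.7, 0.4]
width: 0.062
```

```bash
python3 go.py .577 -.3875 .22 -30 .577 -.3875 .22 150; python3 w.py burnisher bu3 .6109 -.0957 0 .005
```

```text
t 23.2 pos [ 0.6102 -0.0947  0.1838] yawy 85.88 tilt [-0.004   0.0011] w 0.062 F [ 0.4 -0.7  0.4]
[0.577, -0.3875, 0.22, -30.0] [  1.22 -29.44  -3.63] [-0.004 -0.003  2.022]
[0.577, -0.3875, 0.22, 150.0] [  1.22 -29.44  -3.63] [ 0.003 -0.003 -1.119]
0.57 2908 255.0 199.0 edge 227 282 166 235
fit [ 0.6122 -0.0943] 3.0 0.061
```

View pics/w_bu3.png

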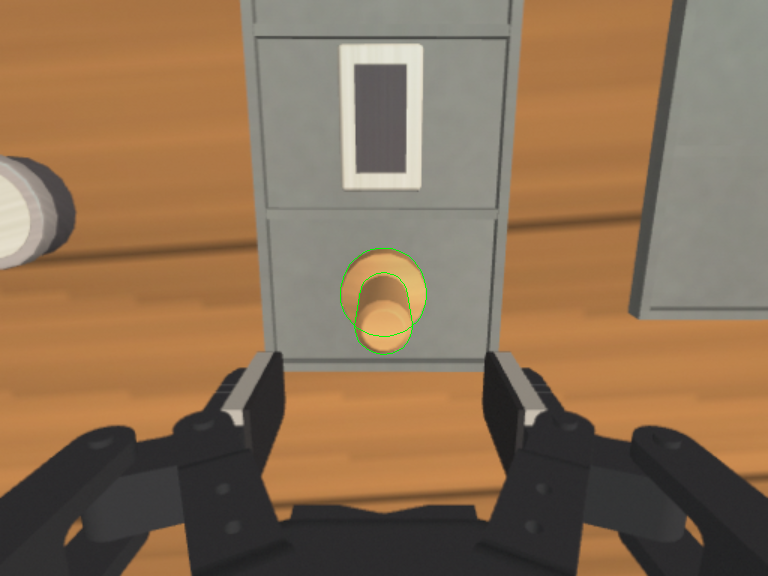

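Call:
{"api": "arm_command", "payload": {
  "series": [
    [0,0,0,-3.6,0,0,0.15],
    [0,1.2,-5,-3.6,0,0,0.34],
    [0,1.2,-11,-3.6,0,0,0.52],
    [0,1.2,-17,-3.6,0,0,0.7],
    [0,1.2,-23,-3.6,0,0,0.88],
    [0,1.2,-29.4,-3.6,0,0,1.06],
    [0,1.2,-29.4,-3.6,0,0,1.24],
    [0,1.2,-29.4,-3.6,0,0,1.42]
  ]
}}

```text
time_s: 24.3
ee_pos: [0.5772, -0.3885, 0.2194]
ee_rot: [[-0.071, 0.997, -0.001], [0.997, 0.071, 0.001], [0.001, -0.001, -1.0]]
contact_force: [-0.0, -0.5, 0.5]
width: 0.0857
```

```bash
python3 go.py .577 -.3875 .22 -30
```

```text
t 24.3 pos [ 0.5772 -0.3885  0.2194] yawy 4.07 tilt [-0.0009  0.0008] w 0.0857 F [-0.  -0.5  0.5]
[0.577, -0.3875, 0.22, -30.0] [ 0.1  -0.02 -0.06] [-0.001 -0.001  0.595]
```

Call:
{"api": "arm_command", "payload": {
  "series": [
    [0,0.1,0,0,0,0,0.15],
    [0,0.1,0,0,0,0,0.3],
    [0,0.1,0,0,0,0,0.45],
    [0,0.1,0,0,0,0,0.595],
    [0,0.1,0,0,0,0,0.595],
    [0,0.1,0,0,0,0,0.595],
    [0,0.1,0,0,0,0,0.595],
    [0,0.1,0,0,0,0,0.595]
  ]
}}

```text
time_s: 25.3
ee_pos: [0.5779, -0.3863, 0.2206]
ee_rot: [[0.493, 0.87, 0.0], [0.87, -0.493, -0.0], [-0.0, 0.0, -1.0]]
contact_force: [0.3, 0.1, 0.2]
width: 0.0855
```

```bash
python3 w.py heel_slim hs .5775 -.3875 60; python3 go.py .5775 -.3875 .09 -30
```

```text
0.62 1982 258.0 182.0 edge 237 278 157 211
fit [ 0.5799 -0.3864] 63.0 0.032
t 25.4 pos [ 0.5779 -0.3863  0.2206] yawy -29.54 tilt [ 0.     -0.0001] w 0.0857 F [-0.8 -0.   0.4]
[0.5775, -0.3875, 0.09, -30.0] [-0.12  0.02 13.06] [0.    0.    0.008]
```

View pics/w_hs.png

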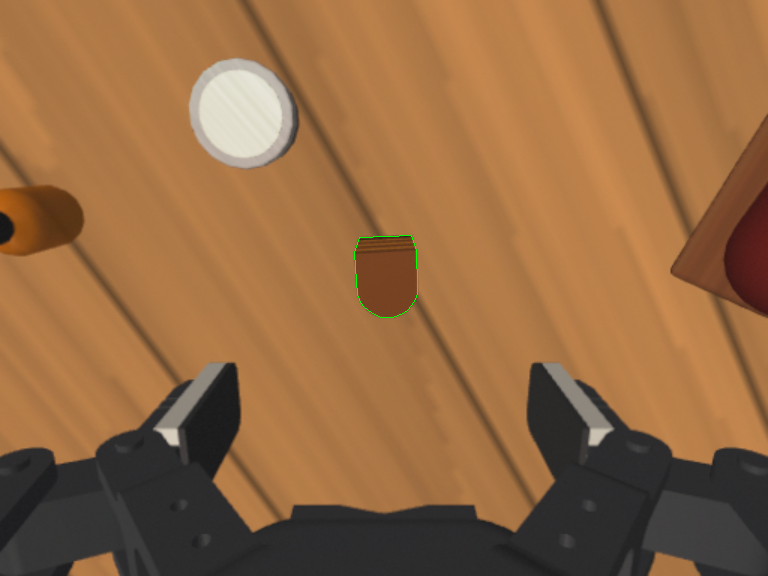

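```bash
python3 go.py .5793 -.3866 .084 -27.3
```

```text
t 25.4 pos [ 0.5779 -0.3863  0.2206] yawy -29.54 tilt [ 0.     -0.0001] w 0.0857 F [-0.8 -0.   0.4]
[0.5793, -0.3866, 0.084, -27.3] [ 0.04  0.14 13.66] [ 0.     0.    -0.039]
```

Call:
{"api": "arm_command", "payload": {
  "series": [
    [0,0,0.1,4,0,0,-0.04],
    [0,0,0.1,8,0,0,-0.04],
    [0,0,0.1,12,0,0,-0.04],
    [0,0,0.1,13.6,0,0,-0.04],
    [0,0,0.1,13.6,0,0,-0.04],
    [0,0,0.1,13.6,0,0,-0.04],
    [255,0,0.1,13.6,0,0,-0.04],
    [255,0,0.1,13.6,0,0,-0.04]
  ]
}}

```text
time_s: 26.4
ee_pos: [0.5791, -0.3871, 0.0858]
ee_rot: [[0.458, 0.889, 0.001], [0.889, -0.458, -0.001], [-0.0, 0.002, -1.0]]
contact_force: [0.1, 0.0, 0.3]
width: 0.0516
```

Call:
{"api": "arm_command", "payload": {
  "series": [
    [255,0,0,0,0,0,0],
    [255,0,0,0,0,0,0],
    [255,0,0,0,0,0,0],
    [255,0,0,-1,0,0,0],
    [255,0,0,-4,0,0,0],
    [255,0,0,-9,0,0,0],
    [255,0,0,-13,0,0,0],
    [255,0,0,-13,0,0,0]
  ]
}}

```text
time_s: 27.4
ee_pos: [0.5798, -0.3876, 0.2193]
ee_rot: [[0.458, 0.889, 0.006], [0.889, -0.458, -0.005], [-0.002, 0.008, -1.0]]
contact_force: [-0.1, 0.1, -1.2]
width: 0.0312
```

```bash
python3 w.py heel_slim hs2 .5793 -.3866 63 .13;python3 go.py .5126 .1092 .21 -93.8;  
```

```text
0.97 9064 255.0 262.0 edge 212 298 203 324
fit [ 0.5797 -0.3893] 63.4 0.044
t 27.5 pos [ 0.5785 -0.3865  0.2143] yawy -27.27 tilt [-0.0006  0.0004] w 0.0311 F [-0.3 -0.3 -1.7]
[0.5126, 0.1092, 0.21, -93.8] [ 41.05 -28.57   0.46] [-1.000e-03  0.000e+00  1.161e+00]
```

View pics/w_hs2.png

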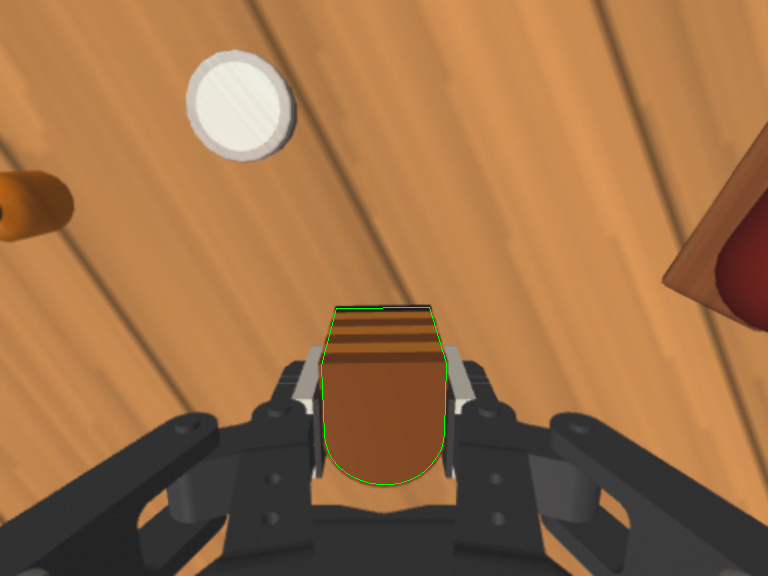

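Call:
{"api": "arm_command", "payload": {
  "series": [
    [255,3,-2,0.2,0,0,0.1],
    [255,8,-5.5,0.2,0,0,0.25],
    [255,13,-9,0.2,0,0,0.4],
    [255,18,-12.5,0.2,0,0,0.55],
    [255,23,-16,0.2,0,0,0.7],
    [255,28,-19.5,0.2,0,0,0.85],
    [255,33,-23,0.2,0,0,1.0],
    [255,38,-26.5,0.2,0,0,1.16]
  ]
}}

```text
time_s: 28.5
ee_pos: [0.5159, 0.0741, 0.2109]
ee_rot: [[0.998, -0.07, -0.004], [-0.07, -0.998, -0.0], [-0.004, 0.0, -1.0]]
contact_force: [0.5, 0.1, -0.8]
width: 0.0314
```

```bash
python3 go.py .5126 .1092 .18 -93.8;  
```

```text
t 28.5 pos [0.5159 0.0741 0.2109] yawy -94.03 tilt [-0.0035 -0.    ] w 0.0314 F [ 0.5  0.1 -0.8]
[0.5126, 0.1092, 0.18, -93.8] [-0.57 -3.48  3.09] [ 0.     0.004 -0.004]
```

Call:
{"api": "arm_command", "payload": {
  "series": [
    [255,-0.5,-3.5,1,0,0,0],
    [255,-0.5,-3.5,2,0,0,0],
    [255,-0.5,-3.5,3,0,0,0],
    [255,-0.5,-3.5,3,0,0,0],
    [255,-0.5,-3.5,3,0,0,0],
    [255,-0.5,-3.5,3,0,0,0],
    [255,-0.5,-3.5,3,0,0,0],
    [255,-0.5,-3.5,3,0,0,0]
  ]
}}

```text
time_s: 29.5
ee_pos: [0.5147, 0.1075, 0.1828]
ee_rot: [[0.998, -0.065, 0.0], [-0.065, -0.998, -0.0], [0.0, 0.0, -1.0]]
contact_force: [-0.2, -0.1, -0.9]
width: 0.0312
```

```bash
python3 go.py .5126 .1092 .092 -93.8; python3 wt.py w7 
```

```text
t 29.5 pos [0.5147 0.1075 0.1828] yawy -93.72 tilt [ 0.0004 -0.0001] w 0.0312 F [-0.2 -0.1 -0.9]
[0.5126, 0.1092, 0.092, -93.8] [-0.23 -0.16  9.08] [ 0.    -0.     0.001]
```

View pics/w7.png

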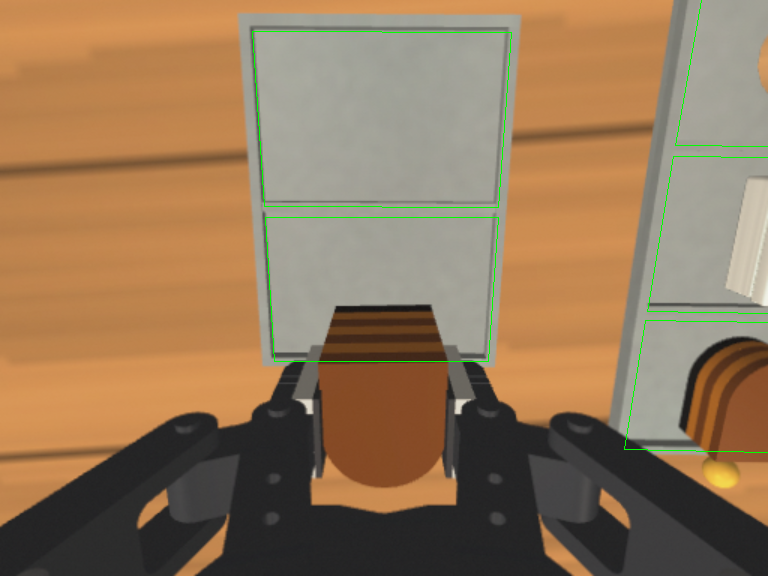

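Call:
{"api": "arm_command", "payload": {
  "series": [
    [255,0,-0.1,4,0,0,0],
    [255,0,-0.1,7,0,0,0],
    [255,0,-0.1,8.6,0,0,0],
    [255,0,-0.1,9,0,0,0],
    [255,0,-0.1,9,0,0,0],
    [255,0,-0.1,9,0,0,0],
    [255,0,-0.1,9,0,0,0],
    [255,0,-0.1,9,0,0,0]
  ]
}}

```text
time_s: 30.55
ee_pos: [0.5149, 0.1085, 0.093]
ee_rot: [[0.998, -0.065, 0.001], [-0.065, -0.998, -0.0], [0.001, -0.0, -1.0]]
contact_force: [-0.1, -0.1, -1.3]
width: 0.0318
```

Call:
{"api": "arm_command", "payload": {
  "series": [
    [255,0,0,0.2,0,0,0],
    [255,0,0,0.2,0,0,0],
    [255,0,0,0.2,0,0,0],
    [70,0,0,0.2,0,0,0],
    [70,0,0,0.2,0,0,0],
    [70,0,0,0.2,0,0,0],
    [70,0,0,-4,0,0,0],
    [70,0,0,-10,0,0,0]
  ]
}}

```text
time_s: 31.55
ee_pos: [0.5139, 0.1084, 0.1924]
ee_rot: [[0.998, -0.065, -0.004], [-0.065, -0.998, -0.0], [-0.004, 0.001, -1.0]]
contact_force: [2.0, 1.7, 0.2]
width: 0.0622
```

```bash
python3 w.py heel_slim hs3 .514 .109 -4 .005; python3 go.py .5559 -.2749 .22 -93.8;
```

```text
0.84 2653 255.0 192.0 edge 232 278 163 225
fit [0.5149 0.1089] -3.6 0.02
t 31.65 pos [0.5176 0.1088 0.1986] yawy -93.71 tilt [0.0117 0.0007] w 0.0618 F [ 0.9  0.5 -0.3]
[0.5559, -0.2749, 0.22, -93.8] [ 6.33 38.04 -2.12] [-0.001 -0.012  0.002]
```

View pics/w_hs3.png

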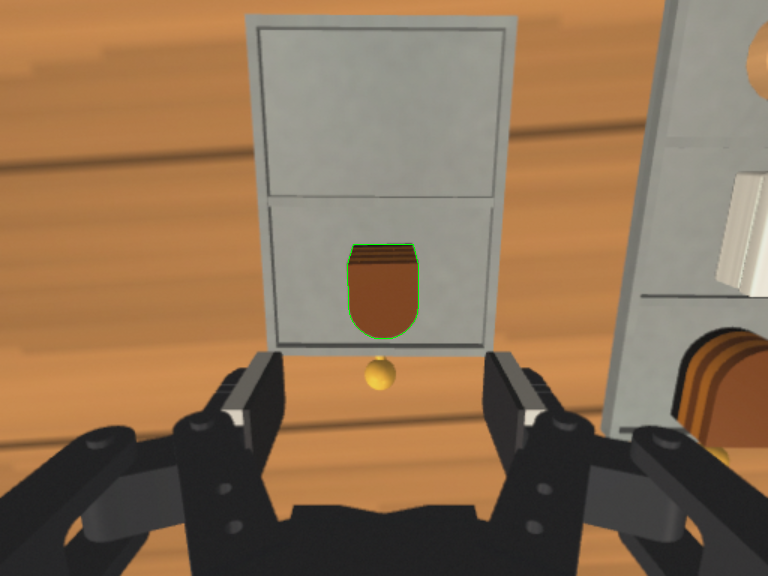

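Call:
{"api": "arm_command", "payload": {
  "series": [
    [0,1,5,-2,0,0,0],
    [0,2,11,-2,0,0,0],
    [0,3,17,-2,0,0,0],
    [0,4,23,-2,0,0,0],
    [0,5,29,-2,0,0,0],
    [0,6,35,-2,0,0,0],
    [0,6.3,38,-2,0,0,0],
    [0,6.3,38,-2,0,0,0]
  ]
}}

```text
time_s: 32.65
ee_pos: [0.5524, -0.277, 0.2116]
ee_rot: [[0.998, -0.068, -0.001], [-0.068, -0.998, 0.0], [-0.001, -0.0, -1.0]]
contact_force: [-0.1, 0.6, -0.4]
width: 0.0852
```

```bash
python3 w.py polish_tin pt .5559 -.2749 0; python3 go.py .5559 -.2749 .08 -93.8
```

```text
0.98 3289 253.0 180.0 edge 221 285 147 212
fit [ 0.5563 -0.275 ] 8.4 0.066
t 32.75 pos [ 0.5526 -0.2743  0.2119] yawy -93.74 tilt [-0.0011  0.001 ] w 0.0857 F [-1.   0.3 -1.2]
[0.5559, -0.2749, 0.08, -93.8] [ 0.35  0.05 13.19] [-0.001  0.001  0.001]
```

View pics/w_pt.png

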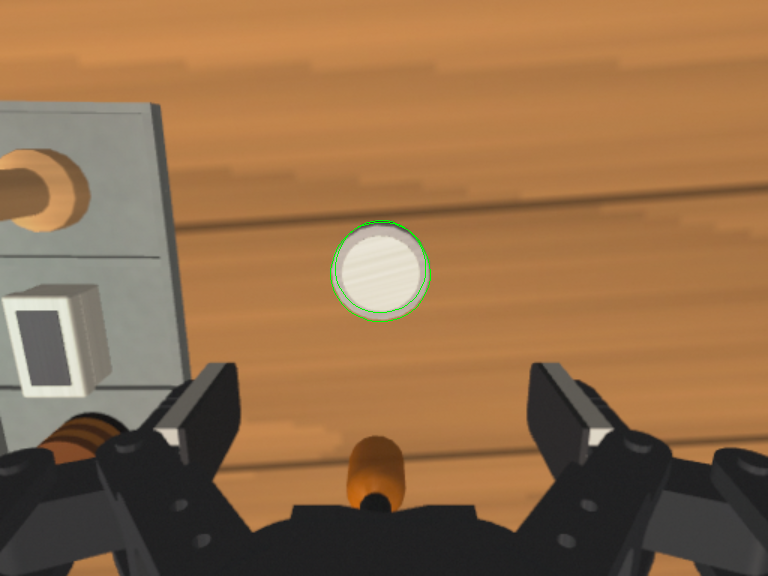

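Call:
{"api": "arm_command", "payload": {
  "series": [
    [0,0.3,0,4,0,0,0],
    [0,0.3,0,8,0,0,0],
    [0,0.3,0,11.5,0,0,0],
    [0,0.3,0,13.2,0,0,0],
    [0,0.3,0,13.2,0,0,0],
    [0,0.3,0,13.2,0,0,0],
    [0,0.3,0,13.2,0,0,0],
    [0,0.3,0,13.2,0,0,0]
  ]
}}

```text
time_s: 33.75
ee_pos: [0.5563, -0.2752, 0.0816]
ee_rot: [[0.998, -0.065, 0.001], [-0.065, -0.998, -0.001], [0.001, 0.001, -1.0]]
contact_force: [0.6, 0.5, 0.2]
width: 0.0854
```

Call:
{"api": "arm_command", "payload": {
  "series": [
    [255,0,0,0.1,0,0,0],
    [255,0,0,0.1,0,0,0],
    [255,0,0,0.1,0,0,0],
    [255,0,0,0.1,0,0,0],
    [255,0,0,0.1,0,0,0],
    [255,0,0,-1,0,0,0],
    [255,0,0,-5,0,0,0],
    [255,0,0,-10,0,0,0]
  ]
}}

```text
time_s: 34.75
ee_pos: [0.5553, -0.2746, 0.1807]
ee_rot: [[0.998, -0.065, -0.003], [-0.065, -0.998, 0.002], [-0.003, -0.001, -1.0]]
contact_force: [-0.0, -0.5, -0.2]
width: 0.0515
```

Call:
{"api": "arm_command", "payload": {
  "series": [
    [255,0,0,-4,0,0,0],
    [255,0,0,-4,0,0,0],
    [255,0,0,-4,0,0,0],
    [255,0,0,-4,0,0,0],
    [255,0,0,-4,0,0,0],
    [255,0,0,-4,0,0,0],
    [255,0,0,-4,0,0,0],
    [255,0,0,-4,0,0,0]
  ]
}}

```text
time_s: 35.75
ee_pos: [0.5559, -0.2749, 0.2206]
ee_rot: [[0.998, -0.065, -0.0], [-0.065, -0.998, -0.0], [-0.0, 0.0, -1.0]]
contact_force: [-0.6, -0.2, -1.5]
width: 0.0518
```

```bash
python3 w.py polish_tin pt2 .5559 -.2749 0 .13; python3 go.py .5970 .104 .2 -93.8
```

```text
0.71 12208 256.0 257.0 edge 194 317 193 320
fit [ 0.5528 -0.2743] 9.1 0.089
t 35.85 pos [ 0.5559 -0.275   0.2206] yawy -93.72 tilt [ 0.0001 -0.0001] w 0.052 F [-0.4 -0.3 -2. ]
[0.597, 0.104, 0.2, -93.8] [  1.64 -38.08   2.06] [ 0.    -0.     0.001]
```

View pics/w_pt2.png

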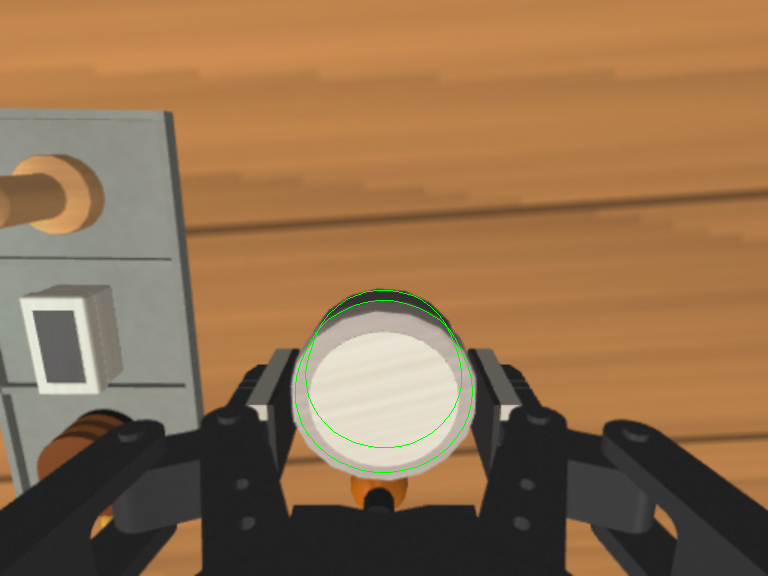

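```bash
cat > tilt.py <<'E'
from h import *
from scipy.spatial.transform import Rotation as Ro
info=env.camera_info('wrist'); env.snapshot('wrist'); m=env.cut_out('polish_tin','wrist')[0]['mask']
p=env.observe()['ee_pos']
def S(q):
    im=np.zeros((384*4,512*4),np.uint8); R=Ro.from_rotvec([q[3],q[4],0]).as_matrix()
    for part in M['polish_tin']:
        u=proj((part-[0,0,.014])@R.T+[q[0],q[1],q[2]+.014],info)
        cv2.fillConvexPoly(im,cv2.convexHull(np.round(((u+.5)*4-.5)*16).astype(np.int32).reshape(-1,1,2)),255,shift=4)
    return cv2.resize(im,(512,384),interpolation=cv2.INTER_AREA)/255.
c=lambda q:np.abs(S(q)-m).sum()/m.sum()
for z0 in (None,p[2]-.0806):
  for t0 in (0,.1,-.1):
    x0=np.array([p[0],p[1],p[2]-.0806,0,t0])
    f=(lambda q:c(q)) if z0 is None else (lambda q:c([q[0],q[1],z0,q[3],q[4]]))
    s=np.vstack([x0]+[x0+d for d in np.diag([.004,.004,.006,.08,.08])])
    r=minimize(f,x0,method='Nelder-Mead',options=dict(initial_simplex=s,maxiter=400,xatol=1e-4,fatol=1e-4)); print(z0,r.x.round(4),round(r.fun,4))
E
python3 tilt.py
```

```text
None [ 0.5555 -0.2746  0.1365  0.0019  0.0613] 0.013
None [ 0.5555 -0.2746  0.1366 -0.0131  0.0729] 0.0137
None [ 0.555  -0.2745  0.1362 -0.0177  0.007 ] 0.0151
0.14007580474584558 [ 0.5569 -0.2743  0.1432  0.0416 -0.0929] 0.0533
0.14007580474584558 [ 0.5575 -0.2747  0.142  -0.0211  0.1385] 0.0522
0.14007580474584558 [ 0.5567 -0.2746  0.1404  0.0116 -0.1117] 0.0534
```

Call:
{"api": "arm_command", "payload": {
  "series": [
    [255,0.1,-5,0,0,0,0],
    [255,0.4,-11,0,0,0,0],
    [255,0.8,-17,0,0,0,0],
    [255,1.2,-23,0,0,0,0],
    [255,1.4,-29,1,0,0,0],
    [255,1.6,-34,2,0,0,0],
    [255,1.7,-38.1,3,0,0,0],
    [255,1.7,-38.1,3,0,0,0]
  ]
}}

```text
time_s: 36.95
ee_pos: [0.597, 0.1071, 0.1897]
ee_rot: [[0.998, -0.061, -0.002], [-0.061, -0.998, 0.0], [-0.002, -0.0, -1.0]]
contact_force: [0.5, -0.1, -1.6]
width: 0.0523
```

```bash
sed -i 's/.554,.1065/.5555,.1065/' wt.py; python3 wt.py w8;python3 go.py .5970 .104 .09 -93.8;  
```

```text
t 37.0 pos [0.5973 0.1054 0.1902] yawy -93.56 tilt [-0.0007 -0.0004] w 0.0519 F [-0.2 -0.7 -1.2]
[0.597, 0.104, 0.09, -93.8] [-0.02  0.13 10.02] [0.    0.001 0.004]
```

View pics/w8.png

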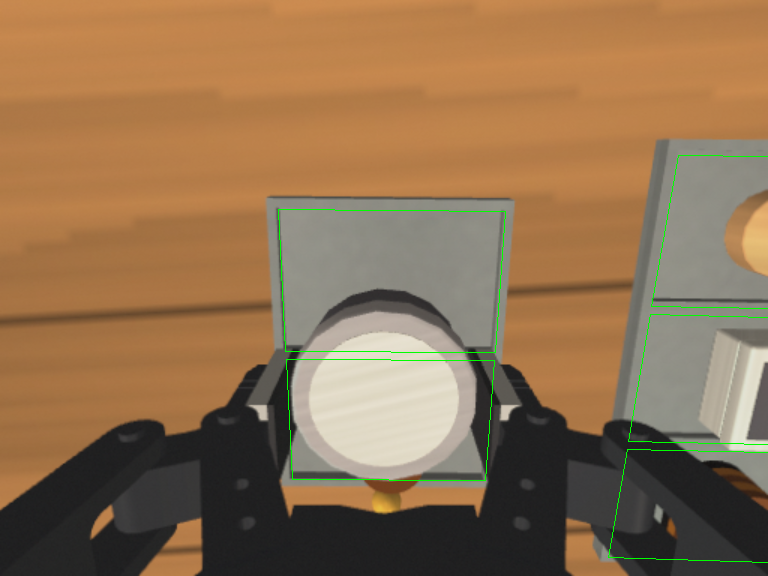

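Call:
{"api": "arm_command", "payload": {
  "series": [
    [255,0,0.1,4,0,0,0],
    [255,0,0.1,7,0,0,0],
    [255,0,0.1,9,0,0,0],
    [255,0,0.1,9.8,0,0,0],
    [255,0,0.1,9.8,0,0,0],
    [255,0,0.1,9.8,0,0,0],
    [255,0,0.1,9.8,0,0,0],
    [255,0,0.1,9.8,0,0,0]
  ]
}}

```text
time_s: 38.0
ee_pos: [0.5977, 0.1032, 0.0932]
ee_rot: [[0.998, -0.065, 0.001], [-0.065, -0.998, -0.0], [0.001, 0.0, -1.0]]
contact_force: [0.3, -0.2, -1.4]
width: 0.0517
```

Call:
{"api": "arm_command", "payload": {
  "series": [
    [255,0,0,0.1,0,0,0],
    [255,0,0,0.1,0,0,0],
    [255,0,0,0.2,0,0,0],
    [255,0,0,0.3,0,0,0],
    [255,0,0,0.3,0,0,0],
    [255,0,0,0.3,0,0,0],
    [255,0,0,0.3,0,0,0],
    [255,0,0,0.3,0,0,0]
  ]
}}

```text
time_s: 39.0
ee_pos: [0.5975, 0.1031, 0.0896]
ee_rot: [[0.998, -0.065, -0.0], [-0.065, -0.998, -0.0], [-0.0, 0.0, -1.0]]
contact_force: [0.2, -0.6, -1.8]
width: 0.052
```

Not yet touching; continue down to about 0.0865.

Call:
{"api": "arm_command", "payload": {
  "series": [
    [255,0,0,0.1,0,0,0],
    [255,0,0,0.2,0,0,0],
    [255,0,0,0.3,0,0,0],
    [255,0,0,0.3,0,0,0],
    [255,0,0,0.3,0,0,0],
    [255,0,0,0.3,0,0,0],
    [255,0,0,0.3,0,0,0],
    [255,0,0,0.3,0,0,0]
  ]
}}

```text
time_s: 40.0
ee_pos: [0.5975, 0.1031, 0.0866]
ee_rot: [[0.998, -0.065, 0.0], [-0.065, -0.998, -0.0], [0.0, 0.0, -1.0]]
contact_force: [0.1, 0.3, -0.9]
width: 0.0521
```

Call:
{"api": "arm_command", "payload": {
  "series": [
    [255,0,0,0.1,0,0,0],
    [255,0,0,0.1,0,0,0],
    [50,0,0,0.1,0,0,0],
    [50,0,0,0.1,0,0,0],
    [50,0,0,0.1,0,0,0],
    [50,0,0,-3,0,0,0],
    [50,0,0,-8,0,0,0],
    [50,0,0,-13,0,0,0]
  ]
}}

```text
time_s: 41.0
ee_pos: [0.5973, 0.1031, 0.2179]
ee_rot: [[0.998, -0.065, -0.001], [-0.065, -0.998, -0.0], [-0.001, 0.0, -1.0]]
contact_force: [0.5, -0.6, -0.4]
width: 0.0689
```

Call:
{"api": "arm_command", "payload": {
  "series": [
    [50,-2,0,-1,0,0,0],
    [50,-4,0,-3,0,0,0],
    [50,-6,0,-3,0,0,0],
    [50,-8,0,-3,0,0,0],
    [50,-8,0,-3,0,0,0],
    [50,-8,0,-3,0,0,0],
    [50,-8,0,-3,0,0,0],
    [50,-8,0,-3,0,0,0]
  ]
}}

```text
time_s: 42.0
ee_pos: [0.5181, 0.1083, 0.2464]
ee_rot: [[0.998, -0.065, -0.0], [-0.065, -0.998, -0.0], [-0.0, 0.0, -1.0]]
contact_force: [-0.1, 0.2, 0.6]
width: 0.0687
```

```bash
python3 wt.py w9; python3 - <<'E'
from h import *
for c in('scene','top'):
    im=env.snapshot(c); im=cv2.resize(im[60:360,80:400] if c=='scene' else im[110:260,80:440],None,fx=2.2,fy=2.2,interpolation=cv2.INTER_CUBIC); cv2.imwrite(f'pics/{c}9.png',im)
E
python3 go.py
```

```text
t 42.15 pos [0.5178 0.1083 0.2464] yawy -93.72 tilt [-0.0002 -0.0001] w 0.0688 F [-0.1  0.4  1.1]
```

View pics/w9.png

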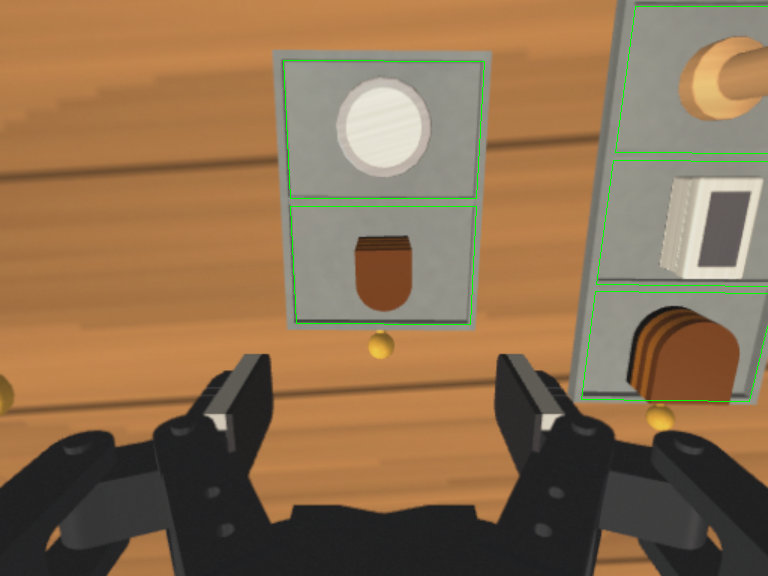

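View pics/scene9.png

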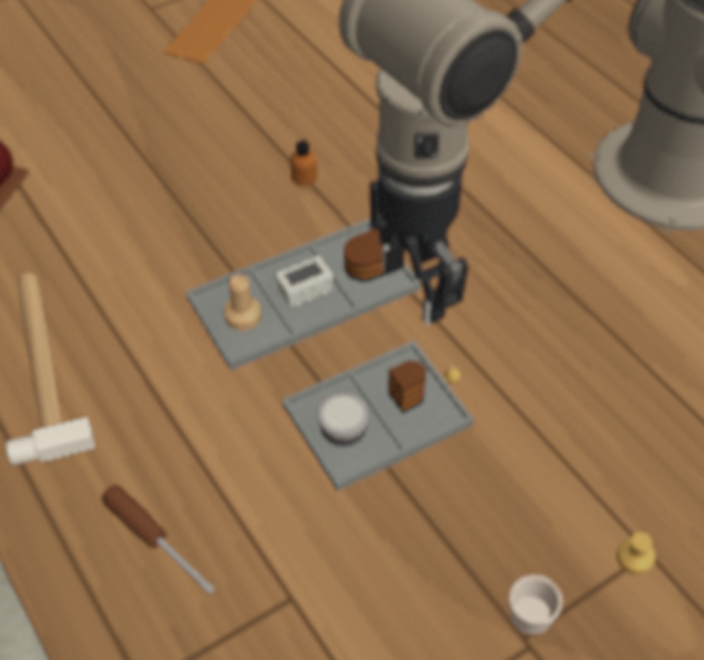

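View pics/top9.png

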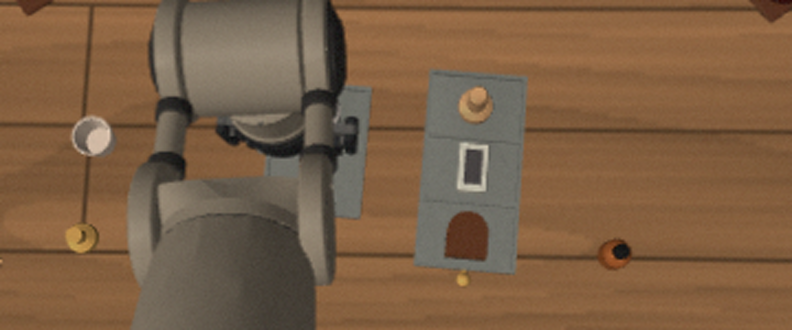

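```bash
python3 -c "
from workcell import env
print(env.hand_in())"
```

```text
the job is handed in; nothing more can be done
None
```

I filled both kits in the order you asked and handed the job in at about 42 s.

- **Three-bay tray:** the broad heel block is by the knob, the nail tin is in the middle and the burnisher is in the far bay.
- **Two-bay tray:** the slim heel block is by the knob and the polish tin is in the other bay.

**Last checks:** Before hand-in, the wrist, scene and top pictures showed all five pieces upright inside their bays. The glue bottle, tack cup and brass die were standing where they were. The arm was clear of everything, and no measured contact force passed 7 N.

**Disagreements, none of which mattered:**
- The wrist camera put both trays about 2 mm from where the fixed cameras had them, and I used the wrist values.
- The nail tin measured about 36 mm over its lid, without the extra 1 mm overhang I had modelled.
- A wrist fit of the held polish tin put it 3.5 mm lower in the jaws than expected. The force reading never showed it touching the floor, so I released it at the height worked out from the grasp.
- The arm hid part of the two-bay tray in the last top view, so I checked that tray in the wrist and scene pictures only.

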